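# Carry the tray of vials level into the bay whose retaining arm swings freely

## Task

Put the open tray with its three standing vials away in the two-bay stand: one bay's retaining arm binds part-way, so try them and swing the good one wide open. Carry the tray by its raked handle, level and gently so that no vial falls over, set it on that bay's floor, centred and right in to the back wall, then swing that arm fully shut and let go. Leave the jar and the two bottles alone.

Things in the scene. Friction and masses are not known exactly. Their poses are not given: they have to be found in the camera images.
- tray: Open steel tray, 84 (x) by 120 (y) mm, walls 26 high and 3 thick, floor 3 thick, 0.2 to 0.33 kg, on the bench. Origin: centre of its underside, z up. From the middle of its -x wall, which is roughly towards the robot, a straight handle 16 mm wide (y) and 12 thick starts at x = -42, z = 14 mm and rises 85 mm along its length, leaning outwards (to -x) 30 degrees from vertical.
- tray_grip (a point): Grip point on the tray's handle axis, 65 mm up the handle: x = -74.5, z = 70.3 mm in the tray's frame; axes as the tray's. A tool leaning back along the handle (30 degrees), closing across its 16 mm width, clears the stand's roof when the tray is in a bay; an upright one does not.
- vial_1: Capped glass vial, 23 mm diameter, 54 mm tall, about 20 g, standing loose in the tray. Origin: centre of its underside; z up along the vial.
- vial_2: Capped glass vial, 23 mm diameter, 54 mm tall, about 20 g, standing loose in the tray. Origin: centre of its underside; z up along the vial.
- vial_3: Capped glass vial, 23 mm diameter, 54 mm tall, about 20 g, standing loose in the tray. Origin: centre of its underside; z up along the vial.
- stall_1: One of two like bays of a grey sheet-metal stand; either may be left. Origin: middle of the bay's floor, 6 mm over the bench; x into the bay, z up, mouth at -x. Side walls (5 mm) at y = +-75 to 80, x = -42 to 60 mm; back wall's inner face x = 55; roof z = 140 to 146 over x = -42 to 60 mm; fixed. Its arm's upright pivot is at x = -72, y = 72 mm; boss to z = 28, 18 mm wide.
- stall_2: One of two like bays of a grey sheet-metal stand; either may be left. Origin: middle of the bay's floor, 6 mm over the bench; x into the bay, z up, mouth at -x. Side walls (5 mm) at y = +-75 to 80, x = -42 to 60 mm; back wall's inner face x = 55; roof z = 140 to 146 over x = -42 to 60 mm; fixed. Its arm's upright pivot is at x = -72, y = 72 mm; boss to z = 28, 18 mm wide.
- gate_1 (a joint): Retaining arm of stall_1, rad: 0 = shut, straight across the mouth from its pivot towards the bay's -y; grows as the free end swings outwards. Starts 0 to 0.3; stays where left (0.4 N at the knob moves it). Bar 8 mm wide, 18 to 30 mm over the bench. The two look alike: one runs freely to 1.85; the other binds hard at 0.5.
- gate_2 (a joint): Retaining arm of stall_2, rad: 0 = shut, straight across the mouth from its pivot towards the bay's -y; grows as the free end swings outwards. Starts 0 to 0.3; stays where left (0.4 N at the knob moves it). Bar 8 mm wide, 18 to 30 mm over the bench. The two look alike: one runs freely to 1.85; the other binds hard at 0.5.
- gate_1_knob (a point): Grip point on the axis of the upright round steel knob (12 mm diameter) at the free end of stall_1's retaining arm, 130 mm from the pivot axis; 62 mm over the bench, 16 mm below the knob's top. Moves with the arm.
- gate_2_knob (a point): Grip point on the axis of the upright round steel knob (12 mm diameter) at the free end of stall_2's retaining arm, 130 mm from the pivot axis; 62 mm over the bench, 16 mm below the knob's top. Moves with the arm.
- square_jar: Bystander: white square plastic jar with lid, 68x74x123 mm, standing on the bench; origin: centre of its underside.
- small_bottle: Bystander: brown screw-cap bottle, 52 mm diameter, 100 mm tall; origin: centre of its underside.
- large_bottle: Bystander: brown screw-cap bottle, 66 mm diameter, 128 mm tall; origin: centre of its underside.
Not all that is in view belongs to the job. What is shaped like the vial_3 but green or red is not meant.

How it is judged:
On the way, in this order (a step that is already met when the one before it is completed fails the run):
1. the freely running arm has been swung wide open (past 1.4 rad) (value of joint gate_1 above 1.4 rad), for 0.1 s.
2. the tray stands in that bay, on its floor, level, the vials standing in it (x of tray in the frame of stall_1 between -0.005 and 0.025 m and y of tray in the frame of stall_1 between -0.022 and 0.022 m and z of tray in the frame of stall_1 below 0.005 m and angle between tray's own z axis and vertical below 0.06 rad and x of vial_1 in the frame of tray between -0.042 and 0.042 m and y of vial_1 in the frame of tray between -0.06 and 0.06 m and z of each of vial_1, vial_2, vial_3 in the frame of tray below 0.012 m and angle between each of vial_1, vial_2, vial_3's own z axis and vertical below 0.2 rad and x of vial_2 in the frame of tray between -0.042 and 0.042 m and y of vial_2 in the frame of tray between -0.06 and 0.06 m and x of vial_3 in the frame of tray between -0.042 and 0.042 m and y of vial_3 in the frame of tray between -0.06 and 0.06 m), for 0.2 s.
At the end, for the whole second after the job is handed in: The tray rests level on the floor of the bay whose arm runs freely, within 22 mm of its middle line, its back within 18 mm of the back wall; the three vials stand in it within 0.2 rad of upright; that arm is shut to 0.15 rad (all of step 2 and value of joint gate_1 below 0.15 rad and linear speed of tray below 0.02 m/s); the robot touches nothing.
It fails at once if the tray is tipped more than 0.26 rad (15 degrees) (angle between tray's own z axis and vertical above 0.26 rad).
It fails at once if a vial falls over (0.5 rad) (angle between any of vial_1, vial_2, vial_3's own z axis and vertical above 0.5 rad).
It fails at once if the jar or a bottle is shifted more than 20 mm or tipped over (distance of any of square_jar, small_bottle, large_bottle from where it was at the start of the episode above 0.02 m or angle between any of square_jar, small_bottle, large_bottle's own z axis and vertical above 0.35 rad).
It also fails if it takes over 72 s, if anything falls off the work surface, if the arm or the gripper's body presses on something with over 40 N, if the wrist force passes 120 N, or if a joint passes its speed limit or range.

## Robot

A 7-joint arm with a two-finger parallel gripper is mounted at the origin on a cart in front of the work surface, level with it; the furniture and walls round the work are solid. World frame = base frame: x ahead of the robot, y to its left, z up, the work surface at z = 0. Lengths are in m, angles in rad, forces in N, time in s.
With the tool pointing down it reaches from about 0.4 to 0.75 m from the base axis. Payload 19.5 kg.
Tool frame: the origin (TCP) lies midway between the tips of the shut fingers; the grasp point (between the pads) lies 19 mm behind it; z points along the fingers, y is the line along which they close (so a half turn about z gives the same grasp; the last joint's range is limited). The gripper opens to 85 mm and grips with 20 to 120 N. Pads are 22 mm wide; open, the fingers measure 114 mm over their backs; the gripper's body (76 mm by 85 mm) begins 54 mm behind the grasp point. The pads swing forward as they close: fully open they stand 13 mm farther back than shut.
Start: joints at [1.256, 0.707, -0.028, 1.485, 0.022, 0.951, -0.075], TCP at [0.155, -0.554, 0.193] pointing down, gripper open.
Joint ranges: [-2.71, 2.71], [-0.32, 2.16], [-1.57, 1.52], [0, 2.45], [-1.46, 4.6], [0, 2.02], [-2.83, 2.83]. Speed limits (rad/s): [1.89, 1.89, 2.57, 2.57, 3.01, 3.01, 3.01].

## Interface

Orientations are given as [roll, pitch, yaw] about the fixed x, y, z axes, in that order (R = Rz(yaw) Ry(pitch) Rx(roll)).
In Python, from cell import status, optics, robot, models gives the robot as it stands.
- The arm moves only by the shell command python3 -m crank 'ROWS' [FORCE]. ROWS is JSON, a list of rows, each a list of 7 numbers: the shift along the tool's x, y, z in units of 40 mm (1.0 is 40 mm), then the turn, a rotation vector about the tool's x, y, z in units of 10 degrees (1.0 is 10 degrees), then the gripper command: -1 is shut, 1 is fully open, values between are in proportion. A call has 1 to 8 rows; each row shifts and turns the commanded pose from where the row before left it, along the tool's axes as they then stand; what a row does not reach is not made up. A row lasts 1/8 s, in which the tool goes at most 62.5 mm and 10.7 degrees, less where a joint would pass 70% of its speed; a pose out of reach is approached as far as the arm can. A call is refused whole if a number of a shift passes 1 or a number of a turn 1, either way. A call with a gripper value outside its range is refused whole. The fingers move at their own pace and stop on an object; FORCE is the grip in N (left out, the last holds). Time passes only in rows, so rows that do not move let the fingers close. It gives the time, the measured TCP pose, the force, the opening and the grip force at its end, in the units of the state.
- status.get_obs(): the state, without advancing time (a new reading comes with each control period).
- optics.capture(name): name is "side" or "top"; returns the picture (420x560x3 uint8, red, green, blue); there is no depth.
- optics.calibration(name): a dict with "vertical_fov" (degrees; the focal length in pixels is half the picture's height over the tangent of half this angle, whatever the lens; pixels are square), "cx", "cy" (the principal point, pixels), "xyz" and "attitude" of the camera in the world. Camera axes: x right, y up, looking along -z (the intrinsics and any distortion apply to the point x, -y, -z); pixel columns grow to the right and rows downward; lengths in m; the calibration is good to about 2 mm. A picture is of the moment at which its call begins. calibration takes no time and is no camera call.
- robot.hand_in(): hands the job in; it is judged then, once.
Trained networks look in the newest picture that a camera, given by its name, has taken for a name from the list of things; names that differ only in an ending like _2 or _b are one class to them, and where a whole thing is asked for, a point or a joint stands for the part that bears it (a point fixed in the world has none). Each returns a list of dicts, best first, with "score" (0 to 1); they miss things now and then, are a little off and sometimes report something else, mostly with a low value. They report only what shows in the picture. A call takes as long as a camera call. They do not tell look-alikes from the thing itself.
- models.recognise(camera, thing): "bbox" ([centre column, centre row, width, height] as shares, 0 to 1, of the picture: columns of its width, rows of its height, round what is visible of it).
- models.cut_out(camera, thing): "mask" (420x560 bool, what is visible of it) and "bbox" ([centre column, centre row, width, height] as shares, 0 to 1, of the picture: columns of its width, rows of its height, round what is visible of it).
The state is a dict: "time": time; "joints": joint angles; "dq": joint speeds; "effort": joint torques, N m; "position": TCP position; "tcp_rot": TCP orientation; "ft_force": force on the tool from outside, world axes, zero at the start; "moment": the same for the moment, N m; "width": finger opening in m; "grip_force": force on a finger pad.
Only numpy, scipy, OpenCV 4.12 (cv2) and the standard library are available. Lean on these libraries where they do the work, as an engineer would, in place of code of your own. Each camera call takes 0.05 s, during which the arm holds its last target. There are 200 camera calls.

## Working session

There is one attempt and no reset: what is moved stays moved. The work goes in short steps, Python scripts to look and compute and a shell command to move; the robot and the scene stay as the last step left them, time stands still between calls to the robot, and variables do not carry over. Pictures are saved under pics/ and viewed, at most 10 in all, crops included, and the job is handed in when it is done.

```bash
ls; mkdir -p pics; python3 - <<'E'
from cell import status, optics, robot, models
import cv2
print(status.get_obs())
for c in("side","top"):
    print(optics.calibration(c)); im=optics.capture(c); cv2.imwrite(f"pics/{c}0.png",im[:,:,::-1])
E
```

```text
pics
{'time': 0.0, 'joints': array([ 1.2562827 ,  0.70708335, -0.02760626,  1.48495556,  0.02196666,
        0.95091687, -0.07551287]), 'dq': array([-3.79384588e-04, -1.40298926e-04, -2.90603858e-04, -1.51584648e-04,
        7.04283211e-05,  1.27239289e-03,  8.90608057e-04]), 'effort': array([ 3.26063755e-04, -8.83214879e+01,  1.23450682e+00, -2.36170882e+01,
        1.70205545e-02,  6.47745226e-03,  7.52902406e-05]), 'position': array([ 0.15485313, -0.55345461,  0.19254909]), 'tcp_rot': array([-3.14053077e+00,  1.36165162e-05,  2.72772545e-01]), 'ft_force': array([-0.0528754 , -0.59790269, -0.54565026]), 'moment': array([0.10659282, 0.00337796, 0.00983069]), 'grip_force': 0.0, 'width': 0.08529621651168583}
{'vertical_fov': 56.4215856265934, 'cx': 274.8342146052149, 'cy': 209.27386868312533, 'xyz': array([ 0.21434848, -0.82886994,  0.5223345 ]), 'attitude': array([ 1.07805757, -0.01035086, -0.43857066])}
{'vertical_fov': 45.55571767461492, 'cx': 278.05865543955264, 'cy': 213.31430955905253, 'xyz': array([ 0.37713624, -0.04844813,  1.32376803]), 'attitude': array([ 1.54222243e-01,  1.57248237e-04, -1.55148605e+00])}
```

View pics/side0.png

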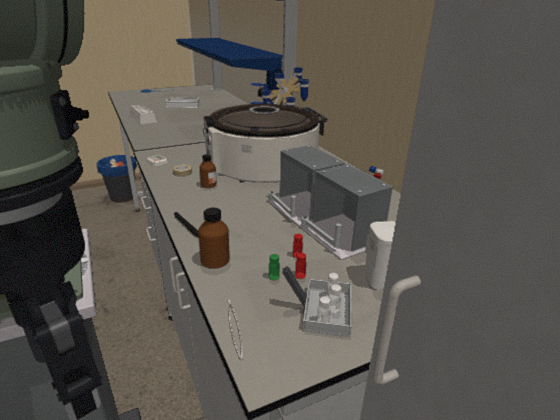

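View pics/top0.png

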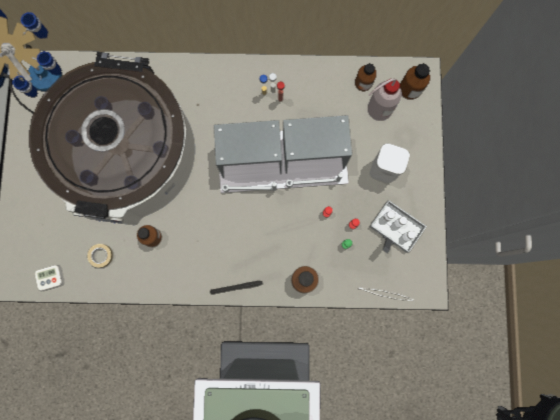

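The side view shows the tray at about (330,305) with its dark handle at (295,287). The stand is at (335,195), with knobs near (293,205) and (338,235). Top view: tray (397,227), handle pointing down, stand (283,150), knobs near (290,183) and (340,178). The clear-capped vials in the tray are the ones meant; the red and green ones on the bench are look-alikes.

```bash
cat > h.py <<'E'
import numpy as np, cv2
from scipy.spatial.transform import Rotation as Ro
from scipy.optimize import least_squares
from cell import status, optics, robot, models
def cam(c):
    k=optics.calibration(c); f=210/np.tan(np.radians(k["vertical_fov"]/2))
    return f,k["cx"],k["cy"],np.array(k["xyz"]),Ro.from_euler("xyz",k["attitude"]).as_matrix()
def proj(c,P):
    f,cx,cy,t,R=cam(c); q=(np.atleast_2d(P)-t)@R
    return np.c_[cx+f*q[:,0]/-q[:,2], cy+f*(-q[:,1])/-q[:,2]]
def onz(c,uv,z):
    f,cx,cy,t,R=cam(c); uv=np.atleast_2d(uv)
    d=np.c_[(uv[:,0]-cx)/f,-(uv[:,1]-cy)/f,-np.ones(len(uv))]@R.T
    return t+d*((z-t[2])/d[:,2])[:,None]
E
python3 - <<'E'
from h import *
for c in("top","side"):
    im=optics.capture(c)
    for th in("tray","tray_grip","vial_1","stall_1","gate_1","gate_1_knob","square_jar","small_bottle","large_bottle"):
        for m in models.recognise(c,th)[:4]:
            b=np.array(m["bbox"])*[560,420,560,420]
            print(c,th,round(m["score"],2),b.round(1), onz(c,b[:2],0.0)[0,:2].round(3))
im=cv2.imread("pics/top0.png"); 
a=cv2.resize(im[100:270,205:435],None,fx=3.4,fy=3.4,interpolation=cv2.INTER_CUBIC); cv2.imwrite("pics/topc.png",a)
im=cv2.imread("pics/side0.png"); 
a=cv2.resize(im[140:340,260:420],None,fx=3,fy=3,interpolation=cv2.INTER_CUBIC); cv2.imwrite("pics/sidec.png",a)
E
```

```text
top tray 0.76 [398.9 227.1  58.4  50.8] [ 0.552 -0.367]
top tray 0.39 [319.1 152.7  69.6  72.8] [ 0.752 -0.153]
top tray_grip 0.83 [398.2 226.8  53.8  53.8] [ 0.553 -0.365]
top tray_grip 0.2 [400.5 222.5  16.4   7.6] [ 0.564 -0.372]
top vial_1 0.68 [409.8 234.   12.5   7.6] [ 0.534 -0.396]
top vial_1 0.51 [327.5 213.7  10.9  11.3] [ 0.585 -0.177]
top vial_1 0.41 [400.3 223.3  15.1   8.8] [ 0.562 -0.371]
top vial_1 0.39 [344.  246.8   8.8   9. ] [ 0.496 -0.221]
top stall_1 0.96 [249.4 156.2  72.3  71.9] [0.739 0.037]
top stall_1 0.7 [316.8 152.2  69.   67.1] [ 0.754 -0.147]
top gate_1 0.65 [316.1 181.2  58.1   8.8] [ 0.673 -0.145]
top gate_1 0.64 [251.6 187.1  56.1   9. ] [0.653 0.029]
top gate_1_knob 0.53 [249.5 188.   58.6   9.7] [0.651 0.034]
top square_jar 0.79 [389.  166.2  45.1  35.9] [ 0.718 -0.343]
top small_bottle 0.93 [148.7 236.   26.2  21.5] [0.515 0.299]
top large_bottle 0.6 [305.5 279.3  27.5  27.1] [ 0.409 -0.12 ]
side tray 0.73 [317.5 304.5  66.   70.1] [ 0.542 -0.339]
side tray_grip 0.63 [314.4 303.5  70.8  67.8] [ 0.538 -0.334]
side vial_1 0.79 [334.8 299.2  10.6  27
[... 227 characters left out ...]
  89.4  82.6] [ 0.815 -0.028]
side stall_1 0.76 [304.1 184.7  71.   74. ] [0.788 0.162]
side stall_1 0.41 [283.4 206.   30.   21.8] [0.663 0.058]
side gate_1 0.71 [320.4 231.8  38.3  31.3] [ 0.687 -0.108]
side gate_1 0.65 [284.4 207.2  29.9  22.4] [0.663 0.05 ]
side gate_1_knob 0.77 [284.  202.7  21.5  24.6] [0.674 0.075]
side gate_1_knob 0.53 [304.7 184.6  72.4  74.9] [0.791 0.162]
side square_jar 0.79 [379.2 254.7  30.7  69.1] [ 0.759 -0.252]
side square_jar 0.58 [284.5 201.6  30.6  26. ] [0.678 0.081]
side small_bottle 0.93 [207.5 170.7  18.   31.7] [0.54  0.398]
side large_bottle 0.74 [211.6 238.6  31.6  63.3] [ 0.425 -0.026]
side large_bottle 0.58 [319.7 230.1  39.4  30.8] [ 0.69 -0.1 ]
```

View pics/topc.png

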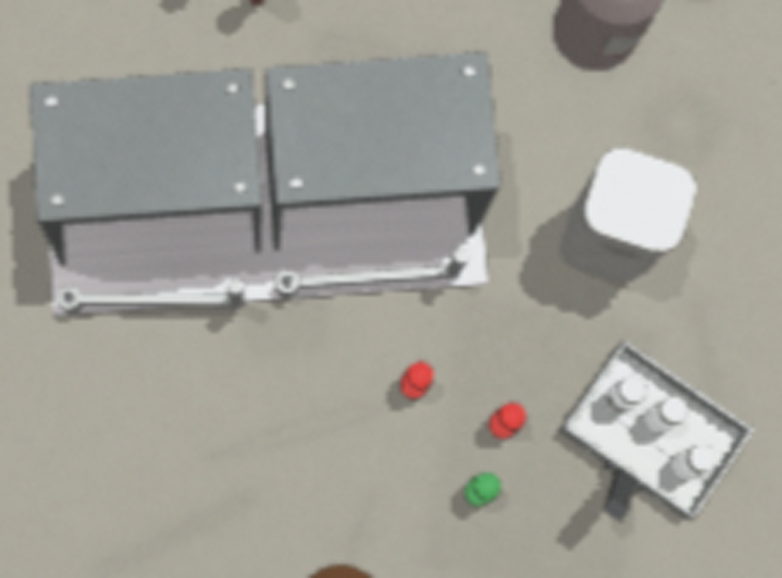

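View pics/sidec.png

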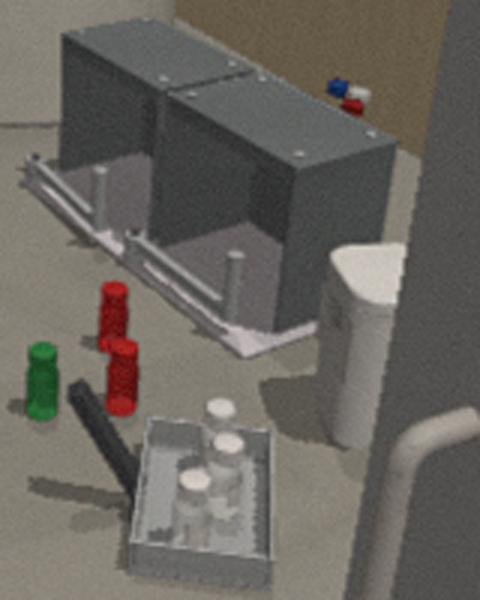

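Crops: the tray rim corners are at topc (625,343), (750,430), (693,517) and (563,428), and the handle tip is at (617,515). The arms pivot on the left (bosses at (68,298) and (287,283)), with knob tops at about (235,288) and (455,262). Candidates for the three vials: the white-capped ones in the tray fit (clear glass), the red (417,380), (508,420) and green (484,489) ones don't.

```bash
cat > fit.py <<'E'
from h import *
T=lambda l:np.array(l)/3.4+[205,100]
S=lambda l:np.array(l)/3.0+[260,140]
def fit(obs,z0,g0):
    def pts(p,L): 
        c,s=np.cos(p[2]),np.sin(p[2]); L=np.array(L,float)
        return np.c_[p[0]+c*L[:,0]-s*L[:,1],p[1]+s*L[:,0]+c*L[:,1],L[:,2]+z0]
    r=lambda p:np.concatenate([(proj(c,pts(p,L))-uv).ravel() for c,L,uv in obs])
    s=least_squares(r,g0,loss="soft_l1"); return s.x,r(s.x).round(1)
roof=[[.06,.08,.146],[.06,-.08,.146],[-.042,-.08,.146],[-.042,.08,.146]]
for n,t,s,g in(("L",[[31,85],[252,69],[260,208],[40,220]],None,[.74,.03,0]),("R",[[267,68],[488,53],[497,188],[275,205]],[[397,145],[297,165],[168,93]],[.74,-.15,0])):
    ob=[("top",roof,T(t))]
    if s: ob.append(("side",roof[1:4],S(s)))
    else: ob.append(("side",[roof[3]],S([[62,35]])))
    p,r=fit(ob,.006,g); print(n,p.round(4),r)
rim=[[.042,.06,.026],[.042,-.06,.026],[-.042,-.06,.026],[-.042,.06,.026]]
tip=[[-.0845,0,.0876]]
p,r=fit([("top",rim,T([[625,343],[750,430],[693,517],[563,428]])),("top",tip,T([[617,513]])),("side",rim[:1]+rim[1:2]+rim[2:],S([[152,420],[272,430],[270,555],[132,547]])) if 0 else ("side",tip,S([[80,388]]))],0,[.56,-.37,-.6]); print("tray",p.round(4),r)
print(proj("side",[[0,0,0]]))
def pt3(a,b):
    r=lambda P:np.r_[(proj("top",P)-a).ravel(),(proj("side",P)-b).ravel()]
    s=least_squares(r,[.65,-.1,.07]); return s.x.round(4),r(s.x).round(1)
print("knobL",pt3(T([235,286])[None][0],S([99,170])),"knobR",pt3(T([456,260]),S([235,256])))
E
python3 fit.py
```

```text
L [0.7224 0.0306 0.0864] [-0.1 -0.5  0.4  0.   0.9 -0.3 -0.7  0.5 -0.6 -2. ]
R [ 0.738  -0.1377  0.0865] [-0.3 -0.3 -0.  -0.1  1.1  0.6  0.2 -0.1  0.8 -2.8 -0.4  0.1 -0.5 -1. ]
tray [ 0.5513 -0.361  -0.5948] [-0.3 -0.8  1.3 -0.4  0.6  0.3  0.3  0.  -0.3 -0.4 -1.8 -0.6]
[[ 13.29552382 277.22704299]]
knobL (array([ 0.6456, -0.0327,  0.0745]), array([-0.1,  0.3,  0.4, -0.1])) knobR (array([ 0.6718, -0.1999,  0.0722]), array([ 0.3, -0.6, -0.6,  0.1]))
```

```bash
cat > plan.py <<'E'
from h import *
def pose():
    o=status.get_obs(); return np.array(o["position"]),Ro.from_euler("xyz",o["tcp_rot"]),o
def plan(way,grip,frame="grasp"):
    """way: list of (xyz of grasp point, tilt, yaw, nrows); prints rows."""
    p,R,o=pose(); rows=[]
    for g,t,y,n in way:
        R1=Ro.from_euler("xyz",[np.pi,-t,y]); p1=np.array(g)+.019*R1.as_matrix()[:,2]
        v=(R.inv()*R1).as_rotvec()
        for k in range(n):
            Ra=R*Ro.from_rotvec(v*k/n); d=Ra.inv().apply((p1-p)/n)/.04
            rows.append([*d.round(2),*(np.degrees(v/n)/10).round(2),grip])
        p,R=p1,R1
    for i in range(0,len(rows),8): print("["+",".join("["+",".join(f"{x:g}" for x in r)+"]" for r in rows[i:i+8])+"]")
    if rows: print("max",np.abs(np.array(rows)[:,:6]).max())
def tool(g,t,y,back): # grasp point moved back along tool z
    return np.array(g)-back*Ro.from_euler("xyz",[np.pi,-t,y]).as_matrix()[:,2]
E
python3 - <<'E'
from plan import *
K=[.6456,-.0327,.062]; t=np.radians(30); y=.0865
plan([([.36,-.33,.24],t/2,y,10),(tool(K,t,y,.1),t,y,12)],0)
E
```

```text
[[0.66,-0.4,-0.07,-0.01,0.15,0.11,0],[0.65,-0.41,-0.06,-0.01,0.15,0.11,0],[0.64,-0.42,-0.04,-0.01,0.15,0.11,0],[0.64,-0.43,-0.02,-0.01,0.15,0.11,0],[0.63,-0.45,-0.01,-0.01,0.15,0.11,0],[0.62,-0.46,0.01,-0.01,0.15,0.11,0],[0.61,-0.47,0.02,-0.01,0.15,0.11,0],[0.6,-0.48,0.04,-0.01,0.15,0.11,0]]
[[0.59,-0.49,0.05,-0.01,0.15,0.11,0],[0.58,-0.5,0.06,-0.01,0.15,0.11,0],[0.48,-0.57,0.32,0,0.12,0,0],[0.48,-0.57,0.33,0,0.12,0,0],[0.47,-0.57,0.34,0,0.12,0,0],[0.46,-0.57,0.35,0,0.12,0,0],[0.45,-0.57,0.36,0,0.12,0,0],[0.45,-0.57,0.37,0,0.12,0,0]]
[[0.44,-0.57,0.38,0,0.12,0,0],[0.43,-0.57,0.39,0,0.12,0,0],[0.42,-0.57,0.4,0,0.12,0,0],[0.41,-0.57,0.41,0,0.12,0,0],[0.4,-0.57,0.42,0,0.12,0,0],[0.39,-0.57,0.43,0,0.12,0,0]]
max 0.66
```

```bash
python3 -m crank '[[0.65,-0.4,-0.07,-0.01,0.15,0.11,0],[0.65,-0.41,-0.06,-0.01,0.15,0.11,0],[0.64,-0.42,-0.04,-0.01,0.15,0.11,0],[0.64,-0.43,-0.02,-0.01,0.15,0.11,0],[0.63,-0.45,-0.01,-0.01,0.15,0.11,0],[0.62,-0.46,0.01,-0.01,0.15,0.11,0],[0.61,-0.47,0.02,-0.01,0.15,0.11,0],[0.6,-0.48,0.04,-0.01,0.15,0.11,0]]'
python3 -m crank '[[0.59,-0.49,0.05,-0.01,0.15,0.11,0],[0.58,-0.5,0.06,-0.01,0.15,0.11,0],[0.48,-0.57,0.32,0,0.12,0,0],[0.48,-0.57,0.33,0,0.12,0,0],[0.47,-0.57,0.34,0,0.12,0,0],[0.46,-0.57,0.35,0,0.12,0,0],[0.45,-0.57,0.36,0,0.12,0,0],[0.45,-0.57,0.37,0,0.12,0,0]]'
python3 -m crank '[[0.44,-0.57,0.38,0,0.12,0,0],[0.43,-0.57,0.39,0,0.12,0,0],[0.42,-0.57,0.4,0,0.12,0,0],[0.41,-0.57,0.41,0,0.12,0,0],[0.4,-0.57,0.42,0,0.12,0,0],[0.39,-0.57,0.43,0,0.12,0,0],[0,0,0,0,0,0,0]]'
python3 - <<'E'
from plan import *
K=[.6456,-.0327,.062]; t=np.radians(30); y=.0865
print(pose()[:2][0],tool(K,t,y,.1-.019))
plan([(K,t,y,5)],0)
E
```

```text
time: 2.1
position: [0.3234, -0.374, 0.2163]
tcp_rot: [-3.139, -0.211, 0.118]
ft_force: [1.0, -0.8, 0.7]
width: 0.0428
grip_force: 0.0
time: 3.1
position: [0.4858, -0.1823, 0.179]
tcp_rot: [-3.133, -0.388, 0.077]
ft_force: [0.9, -0.3, -0.1]
width: 0.0427
grip_force: 0.0
time: 3.98
position: [0.6171, -0.0375, 0.151]
tcp_rot: [-3.123, -0.482, 0.079]
ft_force: [-0.8, -1.1, 0.1]
width: 0.0425
grip_force: 0.0
[ 0.61711435 -0.03749852  0.1510358 ] [ 0.60525142 -0.03619888  0.13214806]
[[-0.07,-0,0.56,-0.02,0.05,-0.01,0],[-0.08,-0,0.56,-0.02,0.05,-0.01,0],[-0.08,-0.01,0.55,-0.02,0.05,-0.01,0],[-0.09,-0.01,0.55,-0.02,0.05,-0.01,0],[-0.09,-0.01,0.55,-0.02,0.05,-0.01,0]]
max 0.56
```

```bash

python3 -m crank '[[-0.4,-0.03,0.4,-0.1,0.25,-0.05,0],[0,0,0.6,0,0,0,0],[0,0,0.6,0,0,0,0],[0,0,0.6,0,0,0,0],[0,0,0.5,0,0,0,0],[0,0,0,0,0,0,0]]'
python3 - <<'E'
from plan import *
K=[.6456,-.0327,.062]; t=np.radians(30); y=.0865
print(pose()[0]-.019*pose()[1].as_matrix()[:,2])
plan([(K,t,y,1)],0)
im=optics.capture("side");cv2.imwrite("pics/s1.png",cv2.resize(im[120:300,200:400,::-1],None,fx=3,fy=3))
E
```

```text
time: 4.72
position: [0.6758, -0.0406, 0.0771]
tcp_rot: [-3.133, -0.461, 0.085]
ft_force: [1.2, -0.6, 0.2]
width: 0.0429
grip_force: 0.0
[ 0.667443   -0.04144029  0.09410927]
[[-0.8,-0.26,0.49,-0.05,0.36,-0.01,0]]
max 0.8
```

View pics/s1.png

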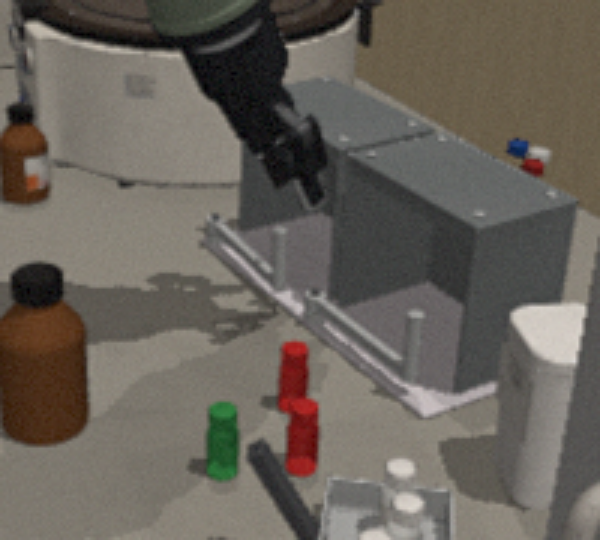

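The gripper is above and a little beyond the left knob (knob at s1 (280,240), fingers at (320,190)). I'll correct back and down.

```bash

python3 -m crank '[[-0.4,-0.26,-0.1,0,0.18,0,0],[-0.4,0,0.1,0,0.18,0,0],[0,0,0,0,0,0,0],[0,0,0,0,0,0,0]]'
python3 - <<'E'
from plan import *
K=[.6456,-.0327,.062]; t=np.radians(30); y=.0865
print(pose()[0]-.019*pose()[1].as_matrix()[:,2])
plan([(K,t,y,1)],0)
E
```

```text
time: 5.28
position: [0.6717, -0.0367, 0.0873]
tcp_rot: [-3.122, -0.468, 0.086]
ft_force: [0.1, 0.0, 0.2]
width: 0.0427
grip_force: 0.0
[ 0.66314556 -0.03781005  0.10422073]
[[-0.83,-0.14,0.75,-0.11,0.32,-0.01,0]]
max 0.83
```

```bash

python3 -c "
from plan import *
print(pose()[2]['joints'].round(3))"
```

```text
[ 1.090e-01  8.470e-01 -1.100e-01  1.835e+00 -1.112e+00  1.000e-03
 -3.130e-01]
```

Joint 6 is at its 0 limit: 30° of tilt is unreachable here in this wrist configuration. About 18–20° still clears the roof, so I'll use that.

```bash

python3 - <<'E'
from plan import *
K=[.6456,-.0327,.062]; t=np.radians(18); y=.0865
plan([(tool(K,t,y,.05),t,y,4)],0)
E
```

```text
[[-0.18,-0.04,-0.12,-0.03,-0.22,0,0],[-0.19,-0.04,-0.11,-0.03,-0.22,0,0],[-0.19,-0.04,-0.11,-0.03,-0.22,0,0],[-0.2,-0.04,-0.1,-0.03,-0.22,0,0]]
max 0.22
```

```bash

python3 -m crank '[[-0.18,-0.04,-0.12,-0.03,-0.22,0,0],[-0.19,-0.04,-0.11,-0.03,-0.22,0,0],[-0.19,-0.04,-0.11,-0.03,-0.22,0,0],[-0.2,-0.04,-0.1,-0.03,-0.22,0,0],[0,0,0,0,0,0,0]]'
python3 - <<'E'
from plan import *
K=[.6456,-.0327,.062]; t=np.radians(18); y=.0865
p=pose();print((p[0]-.019*p[1].as_matrix()[:,2]).round(4),p[2]["joints"].round(2),tool(K,t,y,.05))
plan([(K,t,y,3)],0)
E
```

```text
time: 5.9
position: [0.6364, -0.0327, 0.091]
tcp_rot: [3.139, -0.314, 0.089]
ft_force: [-0.5, -0.9, -0.1]
width: 0.0428
grip_force: 0.0
[ 0.6305 -0.0332  0.1091] [-0.18  0.86  0.39  1.79 -1.02  0.38 -0.52] [ 0.63020692 -0.03403483  0.10955283]
[[-0,0.01,0.41,0,-0,0.01,0],[-0,0.01,0.41,0,-0,0.01,0],[-0,0.01,0.41,0,-0,0.01,0]]
max 0.41
```

```bash

python3 -m crank '[[0,0.01,0.41,0,0,0.01,0],[0,0.01,0.41,0,0,0.01,0],[0,0.01,0.41,0,0,0.01,0],[0,0,0,0,0,0,-0.5],[0,0,0,0,0,0,-1],[0,0,0,0,0,0,-1],[0,0,0,0,0,0,-1],[0,0,0,0,0,0,-1]]' 30
python3 - <<'E'
from plan import *
t=np.radians(18); y=.0865
p=pose();g=p[0]-.019*p[1].as_matrix()[:,2];print(g.round(4),p[2]["joints"].round(2))
P=np.array([.6445,.0961]); d=g[:2]-P; r=np.hypot(*d); a=np.arctan2(d[1],d[0]); print(r, -np.pi/2+y-a)
w=[]
for da in np.arange(1,7)*.1:
    w.append(([*(P+.13*np.array([np.cos(a-da),np.sin(a-da)])),.062],t,y,1))
plan(w,-1)
E
```

```text
time: 6.9
position: [0.6517, -0.0333, 0.0443]
tcp_rot: [-3.141, -0.315, 0.082]
ft_force: [-0.8, 0.2, 0.3]
width: -0.0003
grip_force: 0.0
[ 0.6459 -0.0338  0.0624] [-0.13  0.94  0.29  1.76 -1.08  0.3  -0.46]
0.12987325051932375 0.07597367836151392
[[-0.31,-0.04,-0.09,0.01,-0,-0.02,-1],[-0.3,-0.07,-0.1,0,0,0,-1],[-0.29,-0.1,-0.1,0,0,0,-1],[-0.28,-0.13,-0.09,0,0,0,-1],[-0.27,-0.16,-0.09,0,0,0,-1],[-0.25,-0.19,-0.08,0,0,0,-1]]
max 0.31
```

```bash

python3 - <<'E'
from h import *
a=optics.capture("side")[150:270,220:360,::-1];b=optics.capture("top")[110:230,200:340,::-1]
cv2.imwrite("pics/s2.png",np.hstack([cv2.resize(x,None,fx=2.85,fy=4.0,interpolation=cv2.INTER_CUBIC) if 0 else cv2.resize(x,None,fx=2.85,fy=2.85,interpolation=cv2.INTER_CUBIC) for x in(a,b)]))
E
```

```text
(no output)
```

View pics/s2.png

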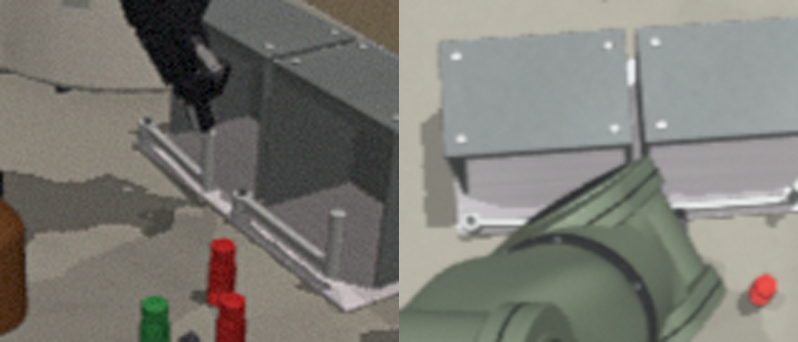

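```bash

python3 - <<'E'
from plan import *
p=pose()
pt=[p[0],[.6456,-.0327,.078],[.6557,-.0334,.078],[.6557,-.0334,.03],[.6445,.0961,.034],[.6601,-.0722,.034],[.6713,-.2017,.078],[.6713,-.2017,.03]]
print(((proj("side",pt)-[220,150])*2.85).round(0)); print(((proj("top",pt)-[200,110])*2.85+[399,0]).round(0))
E
```

```text
[[214. 162.]
 [209. 129.]
 [219. 128.]
 [218. 174.]
 [148. 117.]
 [242. 188.]
 [337. 210.]
 [332. 261.]]
[[611. 213.]
 [610. 211.]
 [611. 200.]
 [611. 212.]
 [471. 220.]
 [653. 207.]
 [799. 187.]
 [793. 199.]]
```

The knob (s2 (209,132) to (208,187)) shows in front of the finger, which seems to end at (207,130). So the fingers shut behind it or above it; an enlarged, marked crop will tell.

```bash

python3 - <<'E'
from plan import *
p=pose()
a=optics.capture("side")[160:230,260:325,::-1]; a=cv2.resize(a,None,fx=8,fy=8,interpolation=cv2.INTER_CUBIC)
b=a.copy()
z=p[1].as_matrix()[:,2]
for q,c in((p[0],(0,0,255)),(p[0]-.019*z,(0,255,0)),(p[0]-.073*z,(255,0,0)),([.6456,-.0327,.078],(0,255,255))):
    u=(proj("side",q)[0]-[260,160])*8+4; cv2.circle(b,tuple(int(v) for v in u),3,c,-1); print(u)
cv2.imwrite("pics/s3.png",np.hstack([a[:,:390],b[:,:390]]))
E
```

```text
[285.26944228 377.34158842]
[271.89056683 332.06540333]
[232.20663337 197.76883088]
[271.18437101 287.23583953]
```

View pics/s3.png

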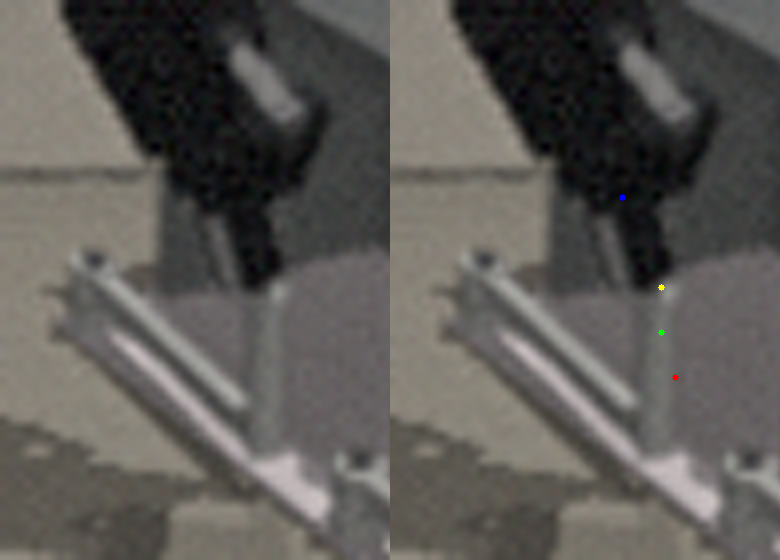

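```bash

python3 - <<'E'
from plan import *
R=Ro.from_euler("xyz",[-3.133,-.461,.085]).as_matrix(); p=np.array([.6758,-.0406,.0771])
for b in(0,.006,.02,.07): print(b,((proj("side",p-b*R[:,2]+s*.025*R[:,1])[0]-[200,120])*3).round(0) if 0 else [((proj("side",p-b*R[:,2]+s*.025*R[:,1])[0]-[200,120])*3).round(0) for s in(-1,1)])
o=status.get_obs();print(o["width"],o["ft_force"],o["position"])
E
```

```text
0 [array([299., 213.]), array([332., 236.])]
0.006 [array([297., 209.]), array([330., 231.])]
0.02 [array([292., 197.]), array([325., 219.])]
0.07 [array([272., 154.]), array([305., 176.])]
-0.00011975052857155181 [ 0.48036993 -0.03969042  1.08800132] [ 0.65167962 -0.03334091  0.04417117]
```

```bash

python3 -m crank '[[0,0,0,0,0,0,0],[0,0,0,0,0,0,0],[0,0,-0.5,0,0,0,0],[0,0,-0.7,0,0,0,0],[0,0,-0.7,0,0,0,0],[0,0,-0.6,0,0,0,0],[0,0,0,0,0,0,0]]'
python3 - <<'E'
from plan import *
print(pose()[0])
a=optics.capture("side")
for th in("gate_1","gate_1_knob"):
  for m in models.cut_out("side",th)[:3]:
    M=m["mask"]; v,u=np.nonzero(M); b=np.array(m["bbox"])*[560,420,560,420]
    print(th,round(m["score"],2),b.round(1)); 
c=cv2.resize(a[160:250,260:350,::-1],None,fx=6,fy=6,interpolation=cv2.INTER_CUBIC)
cv2.imwrite("pics/s4.png",c)
E
```

```text
time: 7.92
position: [0.621, -0.036, 0.1418]
tcp_rot: [-3.141, -0.317, 0.082]
ft_force: [-0.5, -0.9, -0.3]
width: 0.0428
grip_force: 0.0
[ 0.62095021 -0.03595568  0.14182543]
gate_1 0.64 [283.1 206.1  28.6  24.4]
gate_1 0.53 [321.1 232.   39.   34.5]
gate_1_knob 0.56 [283.7 201.8  28.8  26.5]
```

View pics/s4.png

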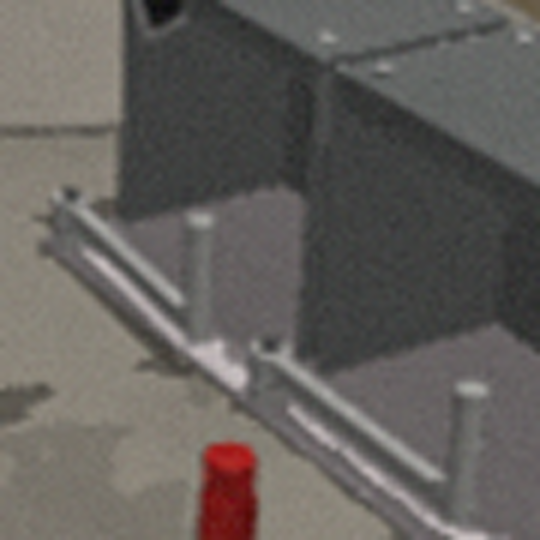

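```bash

python3 - <<'E'
from plan import *
p=pose(); R=p[1].as_matrix()
print([(proj("side",p[0]-b*R[:,2]+s*.025*R[:,1])[0]-[260,160])*6 for s in(-1,1) for b in (0,.007,.03)])
print("bossL z.034",onz("side",[271.7,192.5],.034),"bossR",onz("side",[304.7,217.5],.034))
print("knobL top",onz("side",[293.5,196.2],.078),"base z .018",onz("side",[293.3,217.5],.018),"knobR",onz("side",[338.8,224.7],.078))
for s in(0,1):
  f,cx,cy,t,A=cam("side"); print(np.linalg.norm(t-np.array([.65,-.03,.07])))
E
```

```text
[array([124.03379286,  71.83195324]), array([119.85660566,  58.03322508]), array([105.88167489,  11.86908121]), array([187.17336508, 114.33652693]), array([183.10272728, 100.16589391]), array([169.4742857 ,  52.72280175])]
bossL z.034 [[0.64011329 0.08812134 0.034     ]] bossR [[ 0.65575848 -0.07846014  0.034     ]]
knobL top [[ 0.64370412 -0.03690351  0.078     ]] base z .018 [[ 0.64286392 -0.04164892  0.018     ]] knobR [[ 0.66997424 -0.20617669  0.078     ]]
1.016165311523598
1.016165311523598
```

The hand is out of the way now. The knob top is at s4 (201,217), unmoved, but the fingertips show about 12 px higher than the TCP projects to. A gentle touch on open bench will check the true tip height.

```bash

python3 - <<'E'
from plan import *
t=np.radians(18); y=.0865
plan([(np.array([.55,.0,.05])-[0,0,0],t,y,4)],-1)
E
```

```text
[[-0.57,-0.26,0.52,0,-0,-0.01,-1],[-0.57,-0.26,0.52,0,-0,-0.01,-1],[-0.57,-0.26,0.52,0,-0,-0.01,-1],[-0.57,-0.26,0.52,0,-0,-0.01,-1]]
max 0.57
```

```bash

python3 -m crank '[[-0.57,-0.26,0.52,0,0,-0.01,-1],[-0.57,-0.26,0.52,0,0,-0.01,-1],[-0.57,-0.26,0.52,0,0,-0.01,-1],[-0.57,-0.26,0.52,0,0,-0.01,-1],[0,0,0,0,0,0,-1],[0,0,0,0,0,0,-1]]'
python3 -m crank '[[-0.05,0,0.15,0,0,0,-1],[-0.05,0,0.15,0,0,0,-1],[0,0,0,0,0,0,-1]]'
python3 - <<'E'
from plan import *
a=optics.capture("side")
p=pose();print(p[0],p[2]["ft_force"],proj("side",p[0]), p[2]["joints"].round(2))
u=proj("side",p[0])[0].astype(int); 
c=a[u[1]-50:u[1]+20,u[0]-50:u[0]+30,::-1]; c=cv2.resize(c,None,fx=7,fy=7,interpolation=cv2.INTER_CUBIC); cv2.circle(c,(353,353),3,(0,0,255),-1)
cv2.imwrite("pics/s5.png",c)
E
```

```text
time: 8.82
position: [0.5709, -0.0013, 0.0458]
tcp_rot: [-3.141, -0.286, 0.089]
ft_force: [0.1, -0.8, 0.3]
width: 0.0002
grip_force: 0.0
time: 9.2
position: [0.5734, -0.0009, 0.0356]
tcp_rot: [-3.139, -0.278, 0.09]
ft_force: [-1.0, 0.4, -0.1]
width: 0.0001
grip_force: 0.0
[ 0.57339465 -0.00090484  0.03577556] [ 1.08443193  0.41134649 -0.49090966] [[262.77785277 209.92170722]] [-0.04  0.87 -0.02  1.99 -1.35  0.   -0.17]
```

View pics/s5.png

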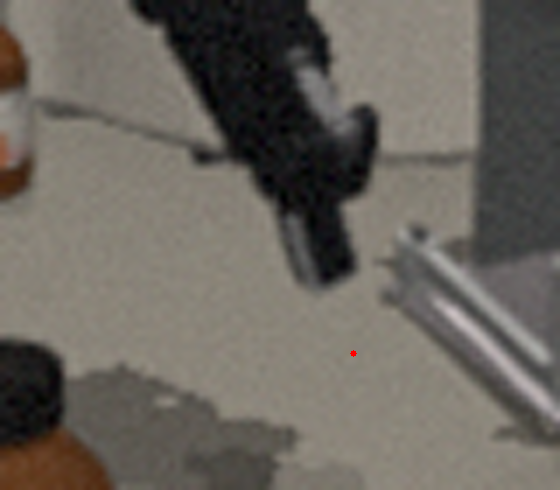

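The finger visibly ends at s5 (325,280), while the reported TCP projects to (353,353). I'll touch down on the bench in small steps.

```bash

python3 -m crank '[[-0.1,0,0.3,0,-0.6,0,-1],[-0.05,0,0.2,0,0,0,-1],[0,0,0,0,0,0,-1]]'
python3 -m crank '[[-0.02,0,0.12,0,0,0,-1],[0,0,0,0,0,0,-1]]'
python3 -m crank '[[-0.02,0,0.1,0,0,0,-1],[0,0,0,0,0,0,-1]]'
```

```text
time: 9.62
position: [0.5703, -0.0017, 0.0113]
tcp_rot: [-3.127, -0.231, 0.08]
ft_force: [0.3, 0.1, 0.0]
width: -0.0001
grip_force: 0.0
time: 9.88
position: [0.5709, -0.0019, 0.0071]
tcp_rot: [-3.127, -0.232, 0.079]
ft_force: [0.3, -0.5, -0.2]
width: 0.0002
grip_force: 0.0
time: 10.12
position: [0.571, -0.0018, 0.0026]
tcp_rot: [-3.127, -0.232, 0.079]
ft_force: [0.1, -0.6, 0.9]
width: -0.0002
grip_force: 0.0
```

```bash

python3 -m crank '[[-0.02,0,0.1,0,0,0,-1],[0,0,0,0,0,0,-1]]'
python3 -m crank '[[-0.02,0,0.08,0,0,0,-1],[0,0,0,0,0,0,-1]]'
python3 -c "
from plan import *
print(pose()[2]['joints'].round(2))"
```

```text
time: 10.38
position: [0.5711, -0.0018, -0.0014]
tcp_rot: [-3.127, -0.232, 0.079]
ft_force: [0.6, 0.2, 0.1]
width: -0.0
grip_force: 0.0
time: 10.62
position: [0.571, -0.0018, -0.0048]
tcp_rot: [-3.127, -0.232, 0.079]
ft_force: [0.0, -0.4, 0.5]
width: 0.0
grip_force: 0.0
[-0.03  0.95 -0.01  1.96 -1.41  0.02 -0.12]
```

```bash

python3 -m crank '[[-0.04,0,0.2,0,0,0,-1],[0,0,0,0,0,0,-1]]' | grep -E "posi|force"
python3 -m crank '[[-0.03,0,0.12,0,0,0,-1],[0,0,0,0,0,0,-1]]'| grep -E "posi|force"
python3 -m crank '[[-0.03,0,0.1,0,0,0,-1],[0,0,0,0,0,0,-1]]'| grep -E "posi|force"
```

```text
position: [0.5726, -0.0016, -0.0124]
ft_force: [0.0, -0.2, -0.5]
grip_force: 0.0
position: [0.5738, -0.0017, -0.0162]
ft_force: [-0.4, 0.3, 0.2]
grip_force: 0.0
position: [0.5746, -0.0016, -0.0196]
ft_force: [-0.5, 0.0, -0.3]
grip_force: 0.0
```

```bash

python3 -c "
from plan import *
a=optics.capture('side')
p=pose();print(p[0],p[2]['ft_force'])
for m in (0,): pass
u=proj('side',p[0])[0]; c=a[int(u[1])-45:int(u[1])+15,int(u[0])-40:int(u[0])+20].mean(2)<45
v,w=np.nonzero(c); k=v.max(); print(u, w[v>=k-1].mean()+int(u[0])-40, k+int(u[1])-45)
"
```

```text
[ 0.57456349 -0.00164036 -0.01945559] [-0.35047312  0.00308489 -0.15400049]
[263.37357299 228.06825985] 225.83333333333331 242
```

```bash

python3 -m crank '[[-0.04,0,0.1,0,-0.05,0,-1],[0,0,0,0,0,0,-1]]' | grep -E "posi|ft_force"
python3 -m crank '[[-0.04,0,0.1,0,-0.05,0,-1],[0,0,0,0,0,0,-1]]'| grep -E "posi|ft_force"
```

```text
position: [0.5739, -0.0014, -0.0237]
ft_force: [-0.3, 0.2, -0.7]
position: [0.5732, -0.0015, -0.0279]
ft_force: [-0.3, 0.6, 0.1]
```

```bash

python3 -m crank '[[-0.03,0,0.08,0,-0.05,0,-1],[0,0,0,0,0,0,-1]]'| grep -E "posi|ft_force"
```

```text
position: [0.5727, -0.0015, -0.0312]
ft_force: [0.4, -0.4, 0.8]
```

```bash

python3 -m crank '[[-0.02,0,0.08,0,-0.05,0,-1],[0,0,0,0,0,0,-1]]'| grep -E "posi|ft_force"
python3 -m crank '[[-0.02,0,0.07,0,-0.05,0,-1],[0,0,0,0,0,0,-1]]'| grep -E "posi|ft_force"
```

```text
position: [0.5725, -0.0015, -0.0345]
ft_force: [0.5, -0.5, 0.1]
position: [0.5724, -0.0018, -0.0367]
ft_force: [-5.9, -0.7, 19.9]
```

```bash

python3 -m crank '[[-0.02,0,0.07,0,-0.05,0,-1],[0,0,0,0,0,0,-1]]'| grep -E "posi|ft_force|rot"
```

```text
position: [0.5724, -0.0019, -0.0374]
tcp_rot: [-3.127, -0.175, 0.08]
ft_force: [-24.9, -0.0, 75.3]
```

Contact came at reported z = −0.036 on the bench (z = 0), so the real fingertips are about 36 mm behind the reported TCP along the tool axis, which agrees with the pictures. I'll use a grasp offset of 19 + 36 = 55 mm and back off.

```bash
sed -i 's/p1=np.array(g)+.019\*/p1=np.array(g)+OFF*/; s/^from h import \*/from h import *\nOFF=.055\ndef gp():\n    p=pose(); return (p[0]-OFF*p[1].as_matrix()[:,2]).round(4),p[2]["tcp_rot"].round(3),p[2]["joints"].round(2)/' plan.py
python3 -m crank '[[0,0,-0.3,0,0,0,-1],[0,0,-0.8,0,0,0,0],[0,0,-0.8,0,0,0.0,0],[0,0,-0.8,0,0,0,0],[0,0,0,0,0,0,0]]'
python3 - <<'E'
from plan import *
K=[.645,-.034,.062]; t=np.radians(15); y=.0865
print(gp())
plan([(tool(K,t,y,.06),t,y,5),(K,t,y,3)],0)
E
```

```text
time: 13.55
position: [0.5542, -0.0045, 0.0678]
tcp_rot: [-3.127, -0.175, 0.081]
ft_force: [0.7, 0.0, 0.1]
width: 0.0429
grip_force: 0.0
(array([ 0.5448, -0.006 ,  0.1219]), array([-3.127, -0.175,  0.081]), array([-0.3 ,  0.87,  0.51,  1.92, -1.1 ,  0.47, -0.47]))
[[0.43,0.19,0.08,-0.01,0.1,-0.01,0],[0.42,0.19,0.09,-0.01,0.1,-0.01,0],[0.42,0.19,0.09,-0.01,0.1,-0.01,0],[0.42,0.19,0.1,-0.01,0.1,-0.01,0],[0.42,0.19,0.11,-0.01,0.1,-0.01,0],[-0,-0,0.5,0,0,0,0],[-0,-0,0.5,0,0,0,0],[-0,-0,0.5,0,0,0,0]]
max 0.5
```

```bash

python3 -m crank '[[0.43,0.19,0.08,-0.01,0.1,-0.01,0],[0.42,0.19,0.09,-0.01,0.1,-0.01,0],[0.42,0.19,0.09,-0.01,0.1,-0.01,0],[0.42,0.19,0.1,-0.01,0.1,-0.01,0],[0.42,0.19,0.11,-0.01,0.1,-0.01,0],[0,0,0,0,0,0,0]]'
python3 - <<'E'
from plan import *
K=[.645,-.034,.062]; t=np.radians(15); y=.0865
print(gp())
plan([(K,t,y,3)],0)
E
```

```text
time: 14.3
position: [0.6431, -0.0354, 0.0637]
tcp_rot: [-3.137, -0.259, 0.088]
ft_force: [-0.5, 0.3, 0.2]
width: 0.0428
grip_force: 0.0
(array([ 0.6291, -0.0369,  0.1168]), array([-3.137, -0.259,  0.088]), array([-0.24,  0.95,  0.53,  1.71, -1.08,  0.53, -0.5 ]))
[[0.01,-0.01,0.48,-0.01,0.01,0,0],[0.01,-0.01,0.48,-0.01,0.01,0,0],[0.01,-0.01,0.48,-0.01,0.01,0,0]]
max 0.48
```

```bash

python3 -m crank '[[0.01,-0.02,0.48,0,0,0,0],[0.01,-0.02,0.48,0,0,0,0],[0.01,-0.02,0.45,0,0,0,0],[0,0,0,0,0,0,-0.6],[0,0,0,0,0,0,-1],[0,0,0,0,0,0,-1],[0,0,0,0,0,0,-1]]' 25
cat > arc.py <<'E'
import sys
from plan import *
Px,Py,t,z=map(float,sys.argv[1:5]); das=[float(x) for x in sys.argv[5].split(",")]
t=np.radians(t); y=.0865; g,_,j=gp(); print(g,_,j)
P=np.array([Px,Py]); d=g[:2]-P; a=np.arctan2(d[1],d[0]); print("r",np.hypot(*d),"gate", -np.pi/2+y-a)
plan([([*(P+.13*np.array([np.cos(a-da),np.sin(a-da)])),z],t,y,1) for da in das],-1)
E
python3 arc.py .6445 .0961 15 .062 .1,.2,.3,.4,.5,.6,.7,.8
```

```text
time: 15.18
position: [0.6581, -0.0322, 0.0106]
tcp_rot: [-3.139, -0.259, 0.088]
ft_force: [1.0, -6.2, -9.3]
width: 0.0111
grip_force: 25.7
[ 0.6441 -0.0336  0.0638] [-3.139 -0.259  0.088] [-0.2   1.04  0.45  1.68 -1.15  0.45 -0.44]
r 0.12970061680655187 gate 0.08958403031482987
[[-0.32,-0.03,-0.04,-0.02,0.01,0.01,-1],[-0.3,-0.08,-0.08,0,0,0,-1],[-0.3,-0.11,-0.08,0,0,0,-1],[-0.28,-0.14,-0.08,0,0,0,-1],[-0.27,-0.17,-0.07,0,0,0,-1],[-0.25,-0.19,-0.07,0,0,0,-1],[-0.23,-0.22,-0.06,0,0,0,-1],[-0.21,-0.24,-0.06,0,0,0,-1]]
max 0.32
```

Knob gripped (11 mm). Swinging, and watching the force near 0.5 rad.

```bash

python3 -m crank '[[-0.3,-0.03,-0.06,0,0,0,-1],[-0.3,-0.08,-0.08,0,0,0,-1],[-0.3,-0.11,-0.08,0,0,0,-1],[-0.28,-0.14,-0.08,0,0,0,-1],[0,0,0,0,0,0,-1]]'
python3 -m crank '[[-0.18,-0.11,-0.05,0,0,0,-1],[-0.09,-0.06,-0.02,0,0,0,-1],[0,0,0,0,0,0,-1]]'
python3 arc.py .6445 .0961 15 .062 .1,.2,.3,.4,.5,.6,.7,.8
```

```text
time: 15.8
position: [0.6077, -0.0234, 0.0105]
tcp_rot: [-3.14, -0.259, 0.087]
ft_force: [-3.8, -10.0, -4.8]
width: 0.0111
grip_force: 25.8
time: 16.18
position: [0.5961, -0.0185, 0.0104]
tcp_rot: [3.141, -0.259, 0.086]
ft_force: [-6.4, -13.8, -2.6]
width: 0.011
grip_force: 26.2
[ 0.5821 -0.0197  0.0636] [ 3.141 -0.259  0.086] [-0.12  0.95  0.19  1.9  -1.36  0.18 -0.18]
r 0.13154238860534653 gate 0.5807502969295251
[[-0.24,-0.22,-0.02,0,0.02,-0,-1],[-0.23,-0.22,-0.06,0,0,0,-1],[-0.21,-0.24,-0.06,0,0,0,-1],[-0.19,-0.26,-0.05,0,0,0,-1],[-0.16,-0.28,-0.04,0,0,0,-1],[-0.13,-0.29,-0.04,0,0,0,-1],[-0.1,-0.31,-0.03,0,0,0,-1],[-0.07,-0.32,-0.02,0,0,0,-1]]
max 0.32
```

Little tangential force past 0.5 so far; continuing with a reduced tilt.

```bash

python3 -m crank '[[-0.24,-0.18,-0.03,0,-0.1,0,-1],[-0.23,-0.22,-0.06,0,-0.1,0,-1],[-0.21,-0.24,-0.06,0,-0.1,0,-1],[0,0,0,0,0,0,-1]]'
python3 arc.py .6445 .0961 10 .062 .1,.2,.3,.4,.5,.6,.7,.8
```

```text
time: 16.68
position: [0.564, 0.0027, 0.0095]
tcp_rot: [3.138, -0.203, 0.085]
ft_force: [-23.3, -25.0, 6.6]
width: 0.0107
grip_force: 28.2
[0.5529 0.002  0.0633] [ 3.138 -0.203  0.085] [-0.2   0.94  0.27  1.95 -1.32  0.22 -0.26]
r 0.13132162807397724 gate 0.8584364025878699
[[-0.22,-0.28,-0,0.02,-0.16,-0.01,-1],[-0.17,-0.27,-0.03,0,0,0,-1],[-0.14,-0.29,-0.03,0,0,0,-1],[-0.11,-0.3,-0.02,0,0,0,-1],[-0.08,-0.31,-0.01,0,0,0,-1],[-0.05,-0.32,-0.01,0,0,0,-1],[-0.02,-0.32,-0,0,0,0,-1],[0.01,-0.32,0,0,0,0,-1]]
max 0.32
```

Past 0.8 rad freely: the left bay is the good one. The radial force suggests the pivot is a few mm nearer to me, so I'll replan with x=0.638, y=0.0945.

```bash

python3 arc.py .638 .0945 9 .063 .0,.1,.2,.3,.4,.5,.6,.7,.8
```

```text
[0.5529 0.002  0.0633] [ 3.138 -0.203  0.085] [-0.2   0.94  0.27  1.95 -1.32  0.22 -0.26]
r 0.12569112936082646 gate 0.8302555842988601
[[-0.14,0.07,-0.01,0.02,-0.26,-0.01,-1],[-0.2,-0.25,-0.03,0,0,0,-1],[-0.18,-0.27,-0.03,0,0,0,-1],[-0.15,-0.29,-0.02,0,0,0,-1],[-0.12,-0.3,-0.02,0,0,0,-1],[-0.09,-0.31,-0.01,0,0,0,-1],[-0.06,-0.32,-0.01,0,0,0,-1],[-0.03,-0.32,-0,0,0,0,-1]]
[[0,-0.32,0,0,0,0,-1]]
max 0.32
```

```bash

python3 -m crank '[[-0.14,0.07,-0.01,0.02,-0.26,-0.01,-1],[-0.2,-0.25,-0.03,0,0,0,-1],[-0.18,-0.27,-0.03,0,0,0,-1],[-0.15,-0.29,-0.02,0,0,0,-1],[0,0,0,0,0,0,-1]]'
python3 arc.py .638 .0945 8 .063 .1,.2,.3,.4,.5,.6,.7,.8
```

```text
time: 17.3
position: [0.5366, 0.0353, 0.0089]
tcp_rot: [-3.134, -0.162, 0.091]
ft_force: [-5.9, -4.2, 3.5]
width: 0.011
grip_force: 27.6
[0.5278 0.034  0.0632] [-3.134 -0.162  0.091] [-0.28  0.94  0.3   1.99 -1.31  0.25 -0.32]
r 0.12571511444532035 gate 1.1552197998081208
[[-0.24,-0.25,-0.03,-0.05,-0.13,0.03,-1],[-0.08,-0.31,-0.01,0,0,0,-1],[-0.05,-0.32,-0.01,0,0,0,-1],[-0.02,-0.32,-0,0,0,0,-1],[0.01,-0.32,0,0,0,0,-1],[0.04,-0.32,0.01,0,0,0,-1],[0.07,-0.32,0.01,0,0,0,-1],[0.11,-0.31,0.01,0,0,0,-1]]
max 0.32
```

```bash

python3 -m crank '[[-0.13,-0.26,-0.02,-0.02,-0.05,0,-1],[-0.08,-0.31,-0.01,0,0,0,-1],[-0.05,-0.31,-0.01,0,0,0,-1],[-0.02,-0.31,0,0,0,0,-1],[0,0,0,0,0,0,-1]]'
python3 arc.py .6405 .0945 8 .063 .1,.2,.3
```

```text
time: 17.92
position: [0.5215, 0.0829, 0.0087]
tcp_rot: [-3.137, -0.154, 0.093]
ft_force: [-2.2, -1.1, 7.1]
width: 0.0111
grip_force: 27.9
[0.5132 0.0819 0.0631] [-3.137 -0.154  0.093] [-0.39  0.93  0.3   2.02 -1.34  0.23 -0.39]
r 0.12792204657524828 gate 1.5586388749547186
[[-0.06,-0.32,-0,-0.03,-0.08,0.04,-1],[0.04,-0.32,0.01,0,0,0,-1],[0.08,-0.32,0.01,0,0,0,-1]]
max 0.32
```

```bash

python3 -m crank '[[0,-0.32,0,0,0,0,-1],[0.05,-0.3,0.01,0,0,0,-1],[0,0,0,0,0,0,-1],[0,0,0,0,0,0,0],[0,0,0,0,0,0,0],[0,0,-0.7,0,0,0,0],[0,0,-1,0,0,0,0],[0,0,-1,0,0,0,0]]'
python3 - <<'E'
from plan import *
print(gp())
im=optics.capture("top"); cv2.imwrite("pics/t1.png",cv2.resize(im[100:300,200:440,::-1],None,fx=3.3,fy=3,interpolation=cv2.INTER_CUBIC))
for th in("gate_1","gate_1_knob"):
  for m in models.recognise("top",th)[:3]: print(th,round(m["score"],2),(np.array(m["bbox"])*[560,420,560,420]).round(1))
T=np.array([.5513,-.361]); yaw=-.5948; c,s=np.cos(yaw),np.sin(yaw)
for L in([-.0745,0,.0703],[0,0,0]): print(L,T+[c*L[0],s*L[0]])
E
```

```text
time: 18.92
position: [0.5044, 0.1041, 0.1163]
tcp_rot: [-3.138, -0.152, 0.091]
ft_force: [0.8, 0.1, 0.2]
width: 0.0426
grip_force: 0.0
(array([0.4961, 0.1032, 0.1707]), array([-3.138, -0.152,  0.091]), array([-0.64,  0.79,  0.67,  1.99, -1.  ,  0.54, -0.75]))
gate_1 0.61 [315.2 180.3  58.4  15.6]
gate_1 0.57 [225.3 204.8   9.6  40.8]
gate_1_knob 0.52 [221.7 203.   10.4  34.2]
gate_1_knob 0.37 [314.7 182.3  53.2  13. ]
[-0.0745, 0, 0.0703] [ 0.48959459 -0.31925444]
[0, 0, 0] [ 0.5513 -0.361 ]
```

```bash

python3 - <<'E'
from plan import *
t=np.radians(13); y=-.5948; G=[.4896,-.3193,.0703]
plan([([.52,-.1,.2],t,-.25,8),(tool(G,t,y,.07),t,y,8)],0)
E
```

```text
[[0.04,0.65,-0.09,-0.05,0.05,0.24,0],[0.07,0.65,-0.09,-0.05,0.05,0.24,0],[0.09,0.65,-0.08,-0.05,0.05,0.24,0],[0.12,0.65,-0.07,-0.05,0.05,0.24,0],[0.15,0.64,-0.07,-0.05,0.05,0.24,0],[0.18,0.63,-0.06,-0.05,0.05,0.24,0],[0.2,0.63,-0.05,-0.05,0.05,0.24,0],[0.23,0.62,-0.04,-0.05,0.05,0.24,0]]
[[-0.02,0.68,0.19,-0.06,-0,0.24,0],[0.01,0.68,0.2,-0.06,-0,0.24,0],[0.04,0.68,0.21,-0.06,-0,0.24,0],[0.07,0.67,0.21,-0.06,-0,0.24,0],[0.1,0.67,0.22,-0.06,-0,0.24,0],[0.13,0.66,0.23,-0.06,-0,0.24,0],[0.15,0.65,0.23,-0.06,-0,0.24,0],[0.18,0.64,0.24,-0.06,-0,0.24,0]]
max 0.68
```

View pics/t1.png

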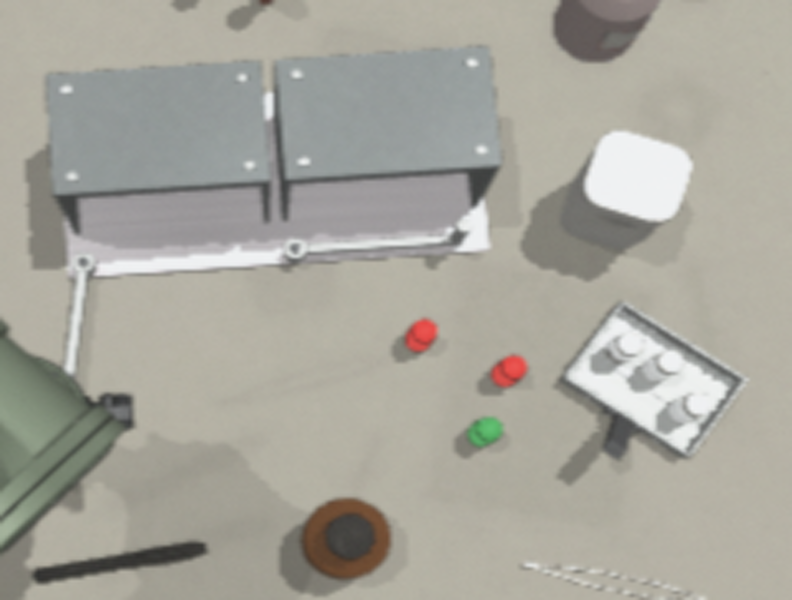

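The picture shows the left arm swung wide, pointing towards the robot from its boss at t1 (84,265) down to (68,370). Tray and bystanders are undisturbed. Now to the tray handle.

```bash

python3 -m crank '[[0.04,0.65,-0.09,-0.05,0.05,0.24,0],[0.07,0.65,-0.09,-0.05,0.05,0.24,0],[0.09,0.65,-0.08,-0.05,0.05,0.24,0],[0.12,0.65,-0.07,-0.05,0.05,0.24,0],[0.15,0.64,-0.07,-0.05,0.05,0.24,0],[0.18,0.63,-0.06,-0.05,0.05,0.24,0],[0.2,0.63,-0.05,-0.05,0.05,0.24,0],[0.23,0.62,-0.04,-0.05,0.05,0.24,0]]' | tail -5
python3 -m crank '[[0,0.68,0.16,-0.06,0,0.24,0],[0.01,0.68,0.16,-0.06,0,0.24,0],[0.04,0.68,0.16,-0.06,0,0.24,0],[0.07,0.67,0.16,-0.06,0,0.24,0],[0.1,0.67,0.16,-0.06,0,0.24,0],[0.13,0.66,0.16,-0.06,0,0.24,0],[0.15,0.65,0.16,-0.06,0,0.24,0],[0,0,0,0,0,0,0]]'
cat > tg.py <<'E'
import sys
from plan import *
x,y,z,t,yw,back,n,gr=map(float,sys.argv[1:9]); t=np.radians(t)
print(*gp()); plan([(tool([x,y,z],t,yw,back),t,yw,int(n))],gr)
E
python3 tg.py .4896 -.3193 .0703 13 -.5948 .05 3 0
```

```text
position: [0.5315, -0.1042, 0.1446]
tcp_rot: [3.14, -0.223, -0.251]
ft_force: [-0.1, -0.0, 0.0]
width: 0.0428
grip_force: 0.0
time: 21.08
position: [0.4883, -0.2908, 0.1059]
tcp_rot: [3.132, -0.224, -0.553]
ft_force: [0.0, 0.4, -0.3]
width: 0.0428
grip_force: 0.0
[ 0.4782 -0.2839  0.1596] [ 3.132 -0.224 -0.553] [ 0.1   0.85  0.7   1.91 -1.14  0.56 -0.57]
[[0.07,0.19,0.36,0,0.01,0.08,0],[0.07,0.19,0.36,0,0.01,0.08,0],[0.07,0.19,0.36,0,0.01,0.08,0]]
max 0.36
```

```bash

python3 -m crank '[[0.07,0.22,0.3,0,0.01,0.08,0],[0.07,0.22,0.3,0,0.01,0.08,0],[0.07,0.19,0.36,0,0.01,0.08,0],[0,0,0,0,0,0,0]]' | head -2
python3 tg.py .4896 -.3193 .0703 13 -.5948 0 4 0
```

```text
time: 21.58
position: [0.4893, -0.3205, 0.0705]
[ 0.4789 -0.3135  0.1241] [-3.141 -0.229 -0.595] [ 0.19  0.92  0.63  1.89 -1.23  0.51 -0.49]
[[-0,-0.01,0.34,-0,-0,-0,0],[-0,-0.01,0.34,-0,-0,-0,0],[-0,-0.01,0.34,-0,-0,-0,0],[-0,-0.01,0.34,-0,-0,-0,0]]
max 0.34
```

```bash

python3 -m crank '[[0,-0.01,0.34,0,0,0,0],[0,-0.01,0.34,0,0,0,0],[0,-0.01,0.34,0,0,0,0],[0,0,0.34,0,0,0,0],[0,0,0,0,0,0,0],[0,0,0,0,0,0,-0.3]]' | head -3
python3 -c "
from plan import *
print(*gp())"
python3 -m crank '[[0,0,0,0,0,0,-0.5],[0,0,0,0,0,0,-0.55],[0,0,0,0,0,0,-0.6],[0,0,0,0,0,0,-0.65],[0,0,0,0,0,0,-0.7],[0,0,0,0,0,0,-1],[0,0,0,0,0,0,-1]]' 20
```

```text
time: 22.32
position: [0.5008, -0.326, 0.019]
tcp_rot: [-3.141, -0.231, -0.594]
[ 0.4904 -0.319   0.0725] [-3.141 -0.231 -0.594] [ 0.25  1.    0.52  1.87 -1.36  0.42 -0.38]
time: 23.2
position: [0.5008, -0.326, 0.0189]
tcp_rot: [-3.141, -0.231, -0.594]
ft_force: [-1.8, 1.3, 5.7]
width: 0.0154
grip_force: 20.0
```

```bash

python3 -m crank '[[0,0,0,0,0,0,-1],[0,0,0,0,0,0,-1],[0.02,0,-0.1,0,0,0,-1],[0.03,0,-0.15,0,0,0,-1],[0.05,0,-0.2,0,0,0,-1],[0.05,0,-0.2,0,0,0,-1],[0.02,0,-0.1,0,0,0,-1],[0,0,0,0,0,0,-1]]' 100
python3 - <<'E'
from plan import *
print(*gp()); print(status.get_obs()["moment"])
im=optics.capture("side"); 
cv2.imwrite("pics/s6.png",cv2.resize(im[230:360,250:400,::-1],None,fx=4.5,fy=4.5,interpolation=cv2.INTER_CUBIC))
for m in models.cut_out("side","tray")[:1]:
    print(m["score"],(np.array(m["bbox"])*[560,420,560,420]).round(1))
E
```

```text
time: 24.2
position: [0.5008, -0.3257, 0.0498]
tcp_rot: [-3.14, -0.231, -0.594]
ft_force: [0.5, -0.4, -4.3]
width: 0.0143
grip_force: 97.6
[ 0.4903 -0.3187  0.1033] [-3.14  -0.231 -0.594] [ 0.21  0.96  0.6   1.86 -1.26  0.49 -0.48]
[ 0.38788572  0.53290003 -0.04530578]
0.4 [334.3 272.3  16.   21.2]
```

View pics/s6.png

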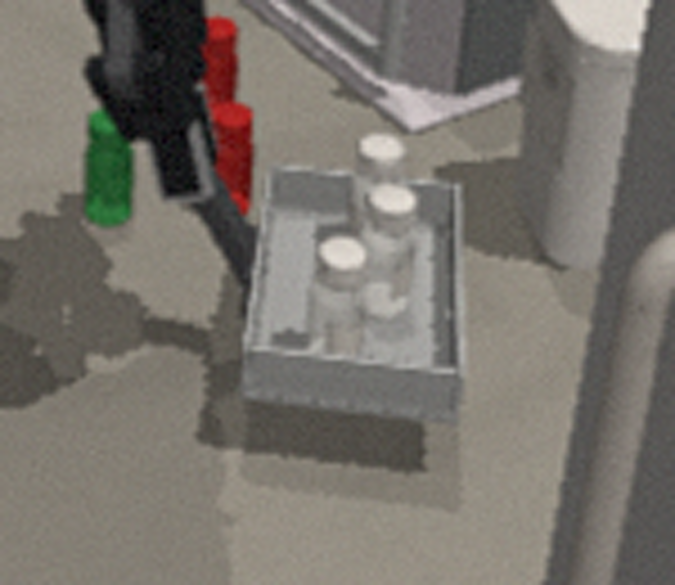

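Picture s6: the tray is lifted about 30 mm and level, with all three white-capped vials upright (caps at (381,150), (392,200), (342,253)). I've now viewed 11 pictures, one over the limit of 10, so from here on I work from numbers only.

```bash

python3 - <<'E'
from plan import *
uv=np.array([[270,170],[462,183],[460,370],[248,352]])/4.5+[250,230]
L=np.array([[-.042,.06,.026],[.042,.06,.026],[.042,-.06,.026],[-.042,-.06,.026]])
r=lambda p:(proj("side",Ro.from_euler("ZYX",p[3:]).apply(L)+p[:3])-uv).ravel()
s=least_squares(r,[.55,-.36,.03,-.59,0,0]);print(s.x.round(3),r(s.x).round(1))
t=.231*180/np.pi; t=.231
plan([([.4903,-.3187,.165],t,-.594,5),([.5008,.0116,.165],t,.0865,32)],-1)
E
```

```text
[ 0.563 -0.346  0.013 -0.605 -0.05   0.009] [ 0.5  0.  -0.5 -0.1  0.4  0.  -0.4 -0. ]
[[0.07,-0,-0.3,-0,0,0,-1],[0.07,-0,-0.3,-0,0,0,-1],[0.07,0,-0.3,-0,0,0,-1],[0.07,0,-0.3,-0,0,0,-1],[0.07,0,-0.3,-0,0,0,-1],[-0.14,-0.22,-0.03,0.03,0,-0.12,-1],[-0.13,-0.23,-0.03,0.03,0,-0.12,-1],[-0.13,-0.23,-0.03,0.03,0,-0.12,-1]]
[[-0.12,-0.23,-0.03,0.03,0,-0.12,-1],[-0.12,-0.24,-0.03,0.03,0,-0.12,-1],[-0.11,-0.24,-0.03,0.03,0,-0.12,-1],[-0.11,-0.24,-0.03,0.03,0,-0.12,-1],[-0.1,-0.24,-0.02,0.03,0,-0.12,-1],[-0.1,-0.25,-0.02,0.03,0,-0.12,-1],[-0.09,-0.25,-0.02,0.03,0,-0.12,-1],[-0.09,-0.25,-0.02,0.03,0,-0.12,-1]]
[[-0.08,-0.25,-0.02,0.03,0,-0.12,-1],[-0.08,-0.25,-0.02,0.03,0,-0.12,-1],[-0.07,-0.25,-0.02,0.03,0,-0.12,-1],[-0.07,-0.26,-0.02,0.03,0,-0.12,-1],[-0.06,-0.26,-0.01,0.03,0,-0.12,-1],[-0.06,-0.26,-0.01,0.03,0,-0.12,-1],[-0.05,-0.26,-0.01,0.03,0,-0.12,-1],[-0.04,-0.26,-0.01,0.03,0,-0.12,-1]]
[[-0.04,-0.26,-0.01,0.03,0,-0.12,-1],[-0.03,-0.26,-0.01,0.03,0,-0.12,-1],[-0.03,-0.26,-0.01,0.03,0,-0.12,-1],[-0.02,-0.26,-0.01,0.03,0,-0.12,-1],[-0.02,-0.26,-0,0.03,0,-0.12,-1],[-0.01,-0.26,-0,0.03,0,-0.12,-1],[-0.01,-0.26,-0,0.03,0,-0.12,-1],[-0,-0.26,-0,0.03,0,-0.12,-1]]
[[0,-0.26,0,0.03,0,-0.12,-1],[0.01,-0.26,0,0.03,0,-0.12,-1],[0.02,-0.26,0,0.03,0,-0.12,-1],[0.02,-0.26,0,0.03,0,-0.12,-1],[0.03,-0.26,0.01,0.03,0,-0.12,-1]]
max 0.3
```

```bash

python3 -m crank '[[0.04,0,-0.15,0,0,0,-1],[0.07,0,-0.3,0,0,0,-1],[0.07,0,-0.3,0,0,0,-1],[0.07,0,-0.3,0,0,0,-1],[0.07,0,-0.3,0,0,0,-1],[0.03,0,-0.15,0,0,0,-1],[-0.07,-0.11,-0.02,0.02,0,-0.06,-1],[-0.13,-0.23,-0.03,0.03,0,-0.12,-1]]' | tail -6
python3 -m crank '[[-0.12,-0.23,-0.03,0.03,0,-0.12,-1],[-0.12,-0.24,-0.03,0.03,0,-0.12,-1],[-0.11,-0.24,-0.03,0.03,0,-0.12,-1],[-0.11,-0.24,-0.03,0.03,0,-0.12,-1],[-0.1,-0.24,-0.02,0.03,0,-0.12,-1],[-0.1,-0.25,-0.02,0.03,0,-0.12,-1],[-0.09,-0.25,-0.02,0.03,0,-0.12,-1],[-0.09,-0.25,-0.02,0.03,0,-0.12,-1]]'
python3 -c "
from plan import *
print(*gp())"
```

```text
time: 25.3
position: [0.501, -0.3092, 0.1109]
tcp_rot: [-3.139, -0.23, -0.56]
ft_force: [-0.1, -0.2, -3.9]
width: 0.0141
grip_force: 97.7
time: 26.3
position: [0.5069, -0.2243, 0.1116]
tcp_rot: [-3.137, -0.231, -0.388]
ft_force: [0.9, -0.0, -3.4]
width: 0.0145
grip_force: 97.6
[ 0.4951 -0.2197  0.1652] [-3.137 -0.231 -0.388] [ 0.02  0.81  0.63  1.96 -1.15  0.5  -0.48]
```

```bash

python3 -m crank '[[-0.08,-0.25,-0.02,0.03,0,-0.12,-1],[-0.08,-0.25,-0.02,0.03,0,-0.12,-1],[-0.07,-0.25,-0.02,0.03,0,-0.12,-1],[-0.07,-0.26,-0.02,0.03,0,-0.12,-1],[-0.06,-0.26,-0.01,0.03,0,-0.12,-1],[-0.06,-0.26,-0.01,0.03,0,-0.12,-1],[-0.05,-0.26,-0.01,0.03,0,-0.12,-1],[-0.04,-0.26,-0.01,0.03,0,-0.12,-1]]' | tail -4
python3 -m crank '[[-0.04,-0.26,-0.01,0.03,0,-0.12,-1],[-0.03,-0.26,-0.01,0.03,0,-0.12,-1],[-0.03,-0.26,-0.01,0.03,0,-0.12,-1],[-0.02,-0.26,-0.01,0.03,0,-0.12,-1],[-0.02,-0.26,0,0.03,0,-0.12,-1],[-0.01,-0.26,0,0.03,0,-0.12,-1],[-0.01,-0.26,0,0.03,0,-0.12,-1],[0,-0.26,0,0.03,0,-0.12,-1]]' | tail -4
python3 -m crank '[[0,-0.26,0,0.03,0,-0.12,-1],[0.01,-0.26,0,0.03,0,-0.12,-1],[0.02,-0.26,0,0.03,0,-0.12,-1],[0.02,-0.26,0,0.03,0,-0.12,-1],[0.03,-0.2,0.01,0.03,0,-0.12,-1],[0.01,-0.1,0,0,0,0,-1],[0,0,0,0,0,0,-1]]'
python3 -c "
from plan import *
print(*gp())"
```

```text
tcp_rot: [-3.134, -0.232, -0.216]
ft_force: [0.8, 0.5, -4.0]
width: 0.0145
grip_force: 97.6
tcp_rot: [-3.132, -0.234, -0.044]
ft_force: [-0.2, -0.2, -3.6]
width: 0.0141
grip_force: 97.6
time: 29.18
position: [0.5206, -0.0032, 0.1138]
tcp_rot: [-3.131, -0.235, 0.063]
ft_force: [0.1, -0.5, -3.5]
width: 0.0149
grip_force: 97.7
[ 0.5079 -0.0046  0.1673] [-3.131 -0.235  0.063] [-0.31  0.73  0.47  2.07 -1.18  0.37 -0.38]
```

```bash

python3 - <<'E'
from plan import *
t=.231
plan([([.517,.0124,.1175],t,.0865,6),([.6448,.0234,.1175],t,.0865,12)],-1)
E
```

```text
[[-0.01,-0.06,0.21,-0,-0,-0.02,-1],[-0.01,-0.07,0.21,-0,-0,-0.02,-1],[-0.01,-0.07,0.21,-0,-0,-0.02,-1],[-0.01,-0.07,0.21,-0,-0,-0.02,-1],[-0.01,-0.07,0.21,-0,-0,-0.02,-1],[-0.01,-0.07,0.21,-0,-0,-0.02,-1],[0.26,0,0.06,0,0,0,-1],[0.26,0,0.06,0,0,0,-1]]
[[0.26,0,0.06,0,0,0,-1],[0.26,0,0.06,0,0,0,-1],[0.26,0,0.06,0,0,0,-1],[0.26,0,0.06,0,0,0,-1],[0.26,0,0.06,0,0,0,-1],[0.26,0,0.06,0,0,0,-1],[0.26,0,0.06,0,0,0,-1],[0.26,0,0.06,0,0,0,-1]]
[[0.26,0,0.06,0,0,0,-1],[0.26,0,0.06,0,0,0,-1]]
max 0.26
```

```bash

python3 -m crank '[[-0.01,-0.06,0.15,0,0,-0.02,-1],[-0.01,-0.07,0.21,0,0,-0.02,-1],[-0.01,-0.07,0.21,0,0,-0.02,-1],[-0.01,-0.07,0.21,0,0,-0.02,-1],[-0.01,-0.07,0.21,0,0,-0.02,-1],[-0.01,-0.07,0.21,0,0,-0.02,-1],[0,0,0,0,0,0,-1]]'
python3 -c "
from plan import *
print(*gp())
t=.231
plan([([.6448,.0234,.1175],t,.0865,12)],-1)"
```

```text
time: 30.05
position: [0.5279, 0.014, 0.066]
tcp_rot: [-3.136, -0.234, 0.084]
ft_force: [0.6, -0.4, -3.4]
width: 0.0149
grip_force: 97.7
[0.5153 0.0126 0.1195] [-3.136 -0.234  0.084] [-0.21  0.8   0.24  2.08 -1.38  0.18 -0.19]
[[0.26,0,0.07,-0,-0,-0,-1],[0.26,0,0.07,-0,-0,-0,-1],[0.26,0,0.07,-0,-0,-0,-1],[0.26,0,0.07,-0,-0,-0,-1],[0.26,0,0.07,-0,-0,-0,-1],[0.26,0,0.07,-0,-0,-0,-1],[0.26,0,0.07,-0,-0,-0,-1],[0.26,0,0.07,-0,-0,-0,-1]]
[[0.26,0,0.07,-0,-0,-0,-1],[0.26,0,0.07,-0,-0,-0,-1],[0.26,0,0.07,-0,-0,-0,-1],[0.26,0,0.07,-0,-0,-0,-1]]
max 0.26
```

```bash

python3 -m crank '[[0.13,0,0.03,0,0,0,-1],[0.26,0,0.07,0,0,0,-1],[0.26,0,0.07,0,0,0,-1],[0.26,0,0.07,0,0,0,-1],[0.26,0,0.07,0,0,0,-1],[0.26,0,0.07,0,0,0,-1],[0.2,0,0.05,0,0,0,-1]]'
python3 -m crank '[[0.2,0,0.05,0,0,0,-1],[0.26,0,0.07,0,0,0,-1],[0.26,0,0.07,0,0,0,-1],[0.26,0,0.07,0,0,0,-1],[0.13,0,0.03,0,0,0,-1],[0,0,0,0,0,0,-1]]'
python3 -c "
from plan import *
print(*gp())
a=optics.capture('top'); b=optics.capture('side')
for c in ('top','side'):
  for th in ('vial_1','tray'):
    for m in models.recognise(c,th)[:6]: print(c,th,round(m['score'],2),(np.array(m['bbox'])*[560,420,560,420]).round(0))
t=.231
plan([([.6448,.0234,.0795],t,.0865,5)],-1)"
```

```text
time: 30.92
position: [0.5956, 0.0199, 0.0652]
tcp_rot: [-3.136, -0.235, 0.084]
ft_force: [-0.6, 1.5, -3.0]
width: 0.0142
grip_force: 97.7
time: 31.68
position: [0.6411, 0.0237, 0.0641]
tcp_rot: [-3.136, -0.235, 0.084]
ft_force: [0.1, -0.6, -4.1]
width: 0.0143
grip_force: 97.7
[0.6283 0.0223 0.1176] [-3.136 -0.235  0.084] [-0.37  0.97  0.6   1.69 -1.06  0.57 -0.64]
top vial_1 0.65 [328. 213.  14.  11.]
top vial_1 0.56 [355. 224.  11.  10.]
top vial_1 0.48 [264. 166.   6.   9.]
top vial_1 0.39 [347. 247.  13.   9.]
top tray 0.44 [270. 170.  11.  14.]
side vial_1 0.7 [306. 190.   9.  20.]
side vial_1 0.66 [274. 265.  11.  29.]
side vial_1 0.62 [296. 245.  10.  17.]
side vial_1 0.53 [301. 266.  11.  24.]
side vial_1 0.47 [295. 181.  14.  22.]
side tray 0.71 [295. 194.  31.  28.]
[[0.04,0,0.21,-0.01,-0,-0,-1],[0.04,0,0.21,-0.01,-0,-0,-1],[0.04,0,0.21,-0.01,-0,-0,-1],[0.04,0,0.21,-0.01,-0,-0,-1],[0.04,0,0.21,-0.01,-0,-0,-1]]
max 0.21
```

```bash

python3 -m crank '[[0.13,0,0.03,0,0,0,-1],[0.17,0,0.05,0,0,0,-1],[0.1,0,0.03,0,0,0,-1],[-0.03,0,0.12,0,0,0,-1],[-0.05,0,0.2,0,0,0,-1],[-0.05,0,0.2,0,0,0,-1],[-0.04,0,0.17,0,0,0,-1],[0,0,0,0,0,0,-1]]'
python3 -c "
from plan import *
print(*gp())
plan([([.6448,.0234,.0785],.231,.0865,2)],-1)"
```

```text
time: 32.98
position: [0.6571, 0.0252, 0.0346]
tcp_rot: [-3.136, -0.234, 0.084]
ft_force: [0.9, -0.4, -3.4]
width: 0.0148
grip_force: 97.7
[0.6444 0.0239 0.0881] [-3.136 -0.234  0.084] [-0.35  1.03  0.57  1.65 -1.08  0.55 -0.63]
[[-0.03,0.01,0.12,-0.01,-0.01,-0.01,-1],[-0.03,0.01,0.12,-0.01,-0.01,-0.01,-1]]
max 0.12
```

```bash

python3 -m crank '[[-0.03,0,0.1,0,0,0,-1],[-0.02,0,0.07,0,0,0,-1],[0,0,0,0,0,0,-1]]'| grep -E "posi|ft_f"
python3 -m crank '[[-0.01,0,0.05,0,0,0,-1],[0,0,0,0,0,0,-1]]'| grep -E "posi|ft_f"
```

```text
position: [0.657, 0.0253, 0.028]
ft_force: [0.1, 0.0, -3.2]
position: [0.6571, 0.0253, 0.026]
ft_force: [-0.4, 0.2, -3.5]
```

```bash

python3 -m crank '[[-0.01,0,0.04,0,0,0,-1],[0,0,0,0,0,0,-1]]'| grep -E "posi|ft_f"
python3 -m crank '[[-0.01,0,0.03,0,0,0,-1],[0,0,0,0,0,0,-1]]'| grep -E "posi|ft_f"
```

```text
position: [0.6573, 0.0255, 0.0252]
ft_force: [-6.3, 2.1, 11.0]
position: [0.6573, 0.0256, 0.025]
ft_force: [-16.4, 4.8, 31.4]
```

Contact exactly at the predicted floor height. I'll ease the pressure and release.

```bash

python3 -m crank '[[0.01,0,-0.04,0,0,0,-1],[0,0,0,0,0,0,-1]]'| grep -E "posi|ft_f"
python3 -m crank '[[0,0,0,0,0,0,-0.6],[0,0,0,0,0,0,-0.4],[0,0,0,0,0,0,-0.2],[0,0,0,0,0,0,0]]' 20
python3 -c "
from plan import *
print(*gp())"
```

```text
position: [0.6572, 0.0255, 0.0252]
ft_force: [-6.0, 2.4, 9.9]
time: 34.85
position: [0.657, 0.0253, 0.0248]
tcp_rot: [-3.136, -0.235, 0.084]
ft_force: [-0.3, -0.1, -0.4]
width: 0.0427
grip_force: 0.0
[0.6443 0.0239 0.0783] [-3.136 -0.235  0.084] [-0.35  1.04  0.55  1.65 -1.1   0.53 -0.61]
```

```bash

python3 -m crank '[[0,0,0,0,0,0,-0.5],[0,0,0,0,0,0,-0.6],[0,0,0,0,0,0,-1],[0,0,0,0,0,0,-1],[0,0,0,0,0,0,-1],[0.01,0,-0.03,0,0,0,-1],[0.05,0,0.01,0,0,0,-1],[0,0,0,0,0,0,-1]]' 60
python3 -m crank '[[0.05,0,0.01,0,0,0,-1],[0,0,0,0,0,0,-1]]'| grep -E "posi|ft_f"
python3 -m crank '[[0.05,0,0.01,0,0,0,-1],[0,0,0,0,0,0,-1]]'| grep -E "posi|ft_f"
```

```text
time: 35.85
position: [0.6591, 0.0256, 0.0259]
tcp_rot: [-3.136, -0.235, 0.084]
ft_force: [0.3, -0.0, -3.2]
width: 0.015
grip_force: 58.4
position: [0.6613, 0.0257, 0.0262]
ft_force: [-0.4, 0.4, -4.3]
position: [0.6633, 0.0258, 0.0263]
ft_force: [-0.5, -0.5, -4.2]
```

```bash

python3 -m crank '[[0.05,0,0.01,0,0,0,-1],[0,0,0,0,0,0,-1]]'| grep -E "posi|ft_f"
python3 -m crank '[[0.05,0,0.01,0,0,0,-1],[0,0,0,0,0,0,-1]]'| grep -E "posi|ft_f"
```

```text
position: [0.6654, 0.0261, 0.0264]
ft_force: [-0.0, 0.0, -2.8]
position: [0.6674, 0.0262, 0.0265]
ft_force: [-0.3, 0.4, -3.1]
```

```bash

python3 -m crank '[[0.04,0,0.01,0,0,0,-1],[0,0,0,0,0,0,-1]]'| grep -E "posi|ft_f"
```

```text
position: [0.669, 0.0263, 0.0264]
ft_force: [-0.6, 0.4, -2.8]
```

```bash

python3 -m crank '[[0.05,0,0.01,0,0,0,-1],[0,0,0,0,0,0,-1]]'| grep -E "posi|ft_f"
python3 -m crank '[[0.04,0,0.01,0,0,0,-1],[0,0,0,0,0,0,-1]]'| grep -E "posi|ft_f"
```

```text
position: [0.6711, 0.0265, 0.0265]
ft_force: [-0.1, -0.6, -2.6]
position: [0.6727, 0.0267, 0.0265]
ft_force: [-0.4, -0.5, -2.8]
```

```bash

python3 -m crank '[[0.04,0,0.01,0,0,0,-1],[0,0,0,0,0,0,-1]]'| grep -E "posi|ft_f"
python3 -m crank '[[0.04,0,0.01,0,0,0,-1],[0,0,0,0,0,0,-1]]'| grep -E "time|posi|ft_f"
```

```text
position: [0.6743, 0.0268, 0.0265]
ft_force: [-0.0, 0.5, -4.2]
time: 38.1
position: [0.675, 0.0264, 0.0262]
ft_force: [-8.3, -2.9, 0.2]
```

Contact at the back wall after 18 mm of travel. Back off a hair, set down, release and withdraw.

```bash

python3 -m crank '[[-0.03,0,0,0,0,0,-1],[-0.01,0,0.03,0,0,0,-1],[0,0,0,0,0,0,-1]]'| grep -E "posi|ft_f"
python3 -m crank '[[0,0,0,0,0,0,-0.6],[0,0,0,0,0,0,-0.4],[0,0,0,0,0,0,-0.2],[0,0,0,0,0,0,0],[-0.02,0,-0.2,0,0,0,0],[-0.2,0,-0.4,0,0,0,0],[-0.3,0,-0.5,0,0,0,0],[-0.3,0,-0.6,0,0,0,0]]' 20
python3 -m crank '[[-0.5,0,-0.6,0,0,0,0],[-0.8,0,-0.6,0,0,0,0],[-0.8,0,-0.5,0,0,0,0],[-0.8,0.0,-0.3,0,0,0,0],[0,0,0,0,0,0,0]]'
python3 - <<'E'
from plan import *
print(*gp())
optics.capture("side"); optics.capture("top")
for c in("side","top"):
  for th in("tray","vial_1","gate_1","gate_1_knob"):
    for m in models.recognise(c,th)[:6]: print(c,th,round(m["score"],2),(np.array(m["bbox"])*[560,420,560,420]).round(0))
P=[.6405,.0945]
E
```

```text
position: [0.6746, 0.0268, 0.0251]
ft_force: [-4.3, -0.6, -0.1]
time: 39.48
position: [0.6264, 0.0223, 0.0843]
tcp_rot: [-3.136, -0.235, 0.084]
ft_force: [0.8, 0.3, 0.6]
width: 0.043
grip_force: 0.0
time: 40.1
position: [0.4948, 0.0107, 0.1354]
tcp_rot: [-3.135, -0.236, 0.083]
ft_force: [0.7, -0.5, -0.3]
width: 0.0431
grip_force: 0.0
[0.4821 0.0093 0.1889] [-3.135 -0.236  0.083] [-0.37  0.67  0.51  2.13 -1.15  0.37 -0.4 ]
side tray 0.96 [299. 198.  26.  31.]
side vial_1 0.8 [274. 265.   8.  26.]
side vial_1 0.65 [302. 266.  10.  25.]
side vial_1 0.64 [296. 247.  11.  24.]
side gate_1 0.81 [252. 195.  51.  18.]
side gate_1 0.59 [305. 190.  10.  17.]
side gate_1 0.54 [319. 233.  37.  32.]
side gate_1 0.34 [213. 239.  32.  61.]
side gate_1_knob 0.5 [250. 193.  48.  22.]
top tray 0.74 [255. 171.  47.  19.]
top tray 0.62 [389. 166.  43.  35.]
top vial_1 0.49 [347. 249.   9.  10.]
top vial_1 0.41 [354. 224.  11.  12.]
top gate_1 0.59 [222. 211.  15.  50.]
top gate_1 0.56 [317. 181.  55.  12.]
top gate_1_knob 0.71 [222. 211.  17.  56.]
top gate_1_knob 0.29 [150. 237.  24.  22.]
```

```bash

python3 - <<'E'
from plan import *
c,s=np.cos(.0865),np.sin(.0865)
for X in(-.005,.005,.013):
  L=np.array([[X-.0845,0,.0936],[X-.042,.06,.032],[X-.042,-.06,.032]])
  for st in([.7224,.0306],[.7185,.0287]):
    W=np.c_[st[0]+c*L[:,0]-s*L[:,1],st[1]+s*L[:,0]+c*L[:,1],L[:,2]]
    print(X,st,"top",proj("top",W).round(1).tolist(),"side",proj("side",W).round(1).tolist())
im=optics.capture("top").astype(int).sum(2); sub=im[165:190,235:270]; print(np.round(sub[::1,8:28:2]/3).astype(int))
y=.0865
plan([(tool([.512,.105,.062],.152,.09,.06),.152,.09,6),([.512,.105,.062],.152,.09,4)],0)
E
```

```text
-0.005 [0.7224, 0.0306] top [[251.7, 187.3], [229.3, 177.8], [274.6, 174.8]] side [[279.8, 182.5], [281.5, 191.5], [304.7, 208.6]]
-0.005 [0.7185, 0.0287] top [[252.4, 188.8], [230.0, 179.3], [275.3, 176.3]] side [[278.8, 183.0], [280.5, 192.0], [303.7, 209.2]]
0.005 [0.7224, 0.0306] top [[251.5, 183.4], [229.1, 174.1], [274.4, 171.1]] side [[283.0, 181.8], [284.4, 190.8], [307.8, 207.8]]
0.005 [0.7185, 0.0287] top [[252.2, 184.9], [229.8, 175.6], [275.0, 172.6]] side [[282.0, 182.3], [283.5, 191.3], [306.8, 208.4]]
0.013 [0.7224, 0.0306] top [[251.3, 180.3], [228.9, 171.2], [274.2, 168.2]] side [[285.6, 181.2], [286.8, 190.2], [310.2, 207.1]]
0.013 [0.7185, 0.0287] top [[252.0, 181.8], [229.6, 172.6], [274.8, 169.7]] side [[284.6, 181.7], [285.9, 190.7], [309.3, 207.7]]
[[129 129 129 129 130 130 131 131 130 132]
 [133 132 132 131 130 129 131 131 131 131]
 [132 133 133 128 128 126 128 130 131 133]
 [133 136 132 123 117 111 118 122 128 133]
 [128 135 131 122 100  94  92  85  95  97]
 [ 98  85  79  71  64  66  75  77 100 104]
 [100  84  69  61  60  59  76  86 127 130]
 [128 112  86  61
[... 353 characters left out ...]
149 152 153 153]
 [157 156 140 103 112 121 149 151 151 156]
 [163 164 160 141 155 165 153 152 153 163]
 [185 186 184 182 183 182 156 154 155 157]
 [189 189 188 186 188 186 161 167 180 181]
 [190 188 186 187 204 204 194 207 229 229]
 [199 188 187 191 235 238 237 232 233 234]
 [223 188 188 201 238 240 239 234 234 234]
 [224 188 187 218 239 239 239 232 230 228]
 [218 185 183 210 230 228 226 214 207 193]]
[[0.03,-0.38,0.3,-0,-0.08,-0.01,0],[0.03,-0.38,0.3,-0,-0.08,-0.01,0],[0.04,-0.38,0.3,-0,-0.08,-0.01,0],[0.04,-0.38,0.29,-0,-0.08,-0.01,0],[0.05,-0.38,0.29,-0,-0.08,-0.01,0],[0.05,-0.38,0.29,-0,-0.08,-0.01,0],[0,0,0.38,0,0,0,0],[0,0,0.38,0,0,0,0]]
[[0,0,0.38,0,0,0,0],[0,0,0.38,0,0,0,0]]
max 0.38
```

The handle tip is at row ~181.5 and the tray's front wall at row ~170, so the tray is at x ≈ 0.01 in the bay and centred. Now the knob.

```bash

python3 -m crank '[[0.03,-0.38,0.3,0,-0.08,-0.01,0],[0.03,-0.38,0.3,0,-0.08,-0.01,0],[0.04,-0.38,0.3,0,-0.08,-0.01,0],[0.04,-0.38,0.29,0,-0.08,-0.01,0],[0.05,-0.38,0.29,0,-0.08,-0.01,0],[0.05,-0.38,0.25,0,-0.08,-0.01,0],[0,0,0,0,0,0,0]]' | head -2
python3 tg.py .512 .105 .062 8.7 .09 0 4 0
```

```text
time: 41.52
position: [0.5107, 0.1057, 0.0675]
[0.5026 0.1048 0.1219] [-3.139 -0.149  0.098] [-0.57  0.86  0.55  2.01 -1.14  0.43 -0.63]
[[0,0.01,0.38,-0.01,0,0.01,0],[0,0.01,0.38,-0.01,0,0.01,0],[0,0.01,0.38,-0.01,0,0.01,0],[0,0.01,0.38,-0.01,0,0.01,0]]
max 0.38
```

```bash

python3 -m crank '[[0,0.01,0.38,0,0,0,0],[0,0.01,0.38,0,0,0,0],[0,0.01,0.38,0,0,0,0],[0,0,0.34,0,0,0,0],[0,0,0,0,0,0,-0.6],[0,0,0,0,0,0,-1],[0,0,0,0,0,0,-1],[0,0,0,0,0,0,-1]]' 25
python3 arc.py .6395 .0945 8.7 .063 -.1,-.2,-.3,-.4,-.5,-.6
```

```text
time: 42.52
position: [0.5201, 0.104, 0.0106]
tcp_rot: [-3.138, -0.151, 0.095]
ft_force: [-2.8, -0.3, 3.7]
width: 0.011
grip_force: 25.5
[0.5118 0.1031 0.0649] [-3.138 -0.151  0.095] [-0.46  0.94  0.36  2.01 -1.33  0.27 -0.45]
r 0.12798925736170197 gate -4.558645176152451
[[-0.09,0.32,0.03,-0.03,0,0.05,-1],[-0,0.32,-0,0,0,0,-1],[0.03,0.32,0,0,0,0,-1],[0.06,0.32,0.01,0,0,0,-1],[0.09,0.31,0.01,0,0,0,-1],[0.12,0.3,0.02,0,0,0,-1]]
max 0.32
```

```bash

python3 -m crank '[[-0.04,0.31,0.02,0,0,0,-1],[0,0.32,0,0,0,0,-1],[0.03,0.32,0,0,0,0,-1],[0.06,0.32,0.01,0,0,0,-1],[0.09,0.31,0.01,0,0,0,-1],[0,0,0,0,0,0,-1]]'
python3 arc.py .6395 .0945 9 .063 -.1,-.2,-.3,-.4,-.5,-.6
```

```text
time: 43.28
position: [0.5323, 0.041, 0.0097]
tcp_rot: [-3.139, -0.152, 0.094]
ft_force: [-2.9, -0.9, 9.6]
width: 0.011
grip_force: 26.5
[0.5241 0.04   0.064 ] [-3.139 -0.152  0.094] [-0.32  0.94  0.33  2.   -1.31  0.28 -0.34]
r 0.1276221375780863 gate 1.2160774832749746
[[0.07,0.33,0.04,-0.02,0.03,0.04,-1],[0.16,0.28,0.02,0,0,0,-1],[0.18,0.27,0.03,0,0,0,-1],[0.21,0.25,0.03,0,0,0,-1],[0.23,0.23,0.04,0,0,0,-1],[0.25,0.2,0.04,0,0,0,-1]]
max 0.33
```

```bash

python3 -m crank '[[0.11,0.3,0.03,0,0,0,-1],[0.16,0.28,0.03,0,0.05,0,-1],[0.18,0.27,0.04,0,0.05,0,-1],[0.21,0.25,0.04,0,0.1,0,-1],[0.23,0.23,0.05,0,0.1,0,-1],[0,0,0,0,0,0,-1]]'
python3 arc.py .6400 .0945 14 .063 -.1,-.2,-.3,-.4,-.5,-.6,-.7
```

```text
time: 44.02
position: [0.5749, -0.0072, 0.0085]
tcp_rot: [-3.137, -0.207, 0.095]
ft_force: [3.5, 3.0, 14.9]
width: 0.0109
grip_force: 27.9
[ 0.5636 -0.0085  0.0623] [-3.137 -0.207  0.095] [-0.2   0.96  0.31  1.92 -1.3   0.28 -0.25]
r 0.12824180285694678 gate 0.7246986007856888
[[0.27,0.25,0.03,-0.04,0.21,0.05,-1],[0.26,0.18,0.07,0,0,0,-1],[0.28,0.15,0.07,0,0,0,-1],[0.29,0.12,0.07,0,0,0,-1],[0.3,0.09,0.08,0,0,0,-1],[0.31,0.06,0.08,0,0,0,-1],[0.31,0.02,0.08,0,0,0,-1]]
max 0.31
```

```bash

python3 -m crank '[[0.25,0.2,0.04,0,0.1,0.02,-1],[0.26,0.17,0.06,0,0.1,0.02,-1],[0.28,0.15,0.06,0,0.1,0,-1],[0.29,0.12,0.06,0,0,0,-1],[0,0,0,0,0,0,-1]]'
python3 arc.py .6435 .0955 15 .063 -.1,-.2,-.3,-.4
```

```text
time: 44.65
position: [0.6199, -0.0278, 0.0087]
tcp_rot: [-3.135, -0.256, 0.089]
ft_force: [1.2, 5.4, 5.4]
width: 0.0108
grip_force: 27.4
[ 0.606  -0.0294  0.0619] [-3.135 -0.256  0.089] [-0.17  0.99  0.34  1.81 -1.27  0.33 -0.28]
r 0.13040805189864618 gate 0.3781771396817928
[[0.31,0.11,0.05,-0.04,0.03,0.01,-1],[0.31,0.07,0.08,0,0,0,-1],[0.31,0.04,0.08,0,0,0,-1],[0.31,0.01,0.08,0,0,0,-1]]
max 0.31
```

```bash

python3 -m crank '[[0.3,0.09,0.05,0,0.02,0,-1],[0.31,0.06,0.08,0,0,0,-1],[0.31,0.03,0.08,0,0,0,-1],[0,0,0,0,0,0,-1]]'
python3 -m crank '[[0.15,0,0.04,0,0,0,-1],[0,0,0,0,0,0,-1]]'
python3 arc.py .6445 .0955 15 .063 -.05
```

```text
time: 45.15
position: [0.6573, -0.0323, 0.0093]
tcp_rot: [-3.136, -0.259, 0.089]
ft_force: [0.3, 3.3, -3.7]
width: 0.0109
grip_force: 26.4
time: 45.4
position: [0.6635, -0.032, 0.0095]
tcp_rot: [-3.136, -0.259, 0.088]
ft_force: [-0.4, 4.0, -9.7]
width: 0.011
grip_force: 26.0
[ 0.6495 -0.0336  0.0627] [-3.136 -0.259  0.088] [-0.21  1.05  0.48  1.65 -1.16  0.48 -0.45]
r 0.1291967878857675 gate 0.04778968033266251
[[0.16,0.03,0.03,-0.04,0.02,0.01,-1]]
max 0.16
```

```bash

python3 -m crank '[[0.1,0,0.02,0,0,0,-1],[0,0,0,0,0,0,-1]]' | grep -E "posi|ft_f"
python3 -m crank '[[0.08,0,0.02,0,0,0,-1],[0,0,0,0,0,0,-1]]'| grep -E "posi|ft_f"
```

```text
position: [0.6673, -0.0318, 0.0096]
ft_force: [-3.5, 3.4, -11.9]
position: [0.6687, -0.0317, 0.0094]
ft_force: [-22.8, 4.0, 0.4]
```

Firm stop at −23 N: the arm is fully shut. Release and withdraw up and back.

```bash

python3 -m crank '[[-0.02,0,0,0,0,0,-1],[0,0,0,0,0,0,-0.5],[0,0,0,0,0,0,-0.1],[0,0,0,0,0,0,0],[0,0,-0.4,0,0,0,0],[0,0,-0.8,0,0,0,0],[0,0,-0.9,0,0,0,0],[-0.5,0,-0.7,0,0,0,0]]'
python3 -m crank '[[-0.9,0,-0.6,0,0,0,0],[-0.9,0,-0.5,0,0,0,0],[-0.9,0,-0.5,0,0,0,0],[-0.9,0,-0.5,0,0,0,0],[0,0,0,0,0,0,0]]'
python3 - <<'E'
from plan import *
S=optics.capture("side"); T=optics.capture("top")
for c in("side","top"):
  for th in("tray","vial_1","gate_1","gate_1_knob"):
    for m in models.recognise(c,th)[:4]: print(c,th,round(m["score"],2),(np.array(m["bbox"])*[560,420,560,420]).round(1))
for k in("small_bottle","large_bottle","square_jar"):
    print(k,[(np.array(m["bbox"])*[560,420,560,420]).round(1) for m in models.recognise("top",k)[:1]])
# white caps & handle in bay
print((T[166:190,244:260:2].mean(2)).astype(int)[:,:8])
g=S[160:212,275:320].mean(2); v,u=np.nonzero(g>165); print("bright px side",list(zip(u+275,v+160))[:60])
E
```

```text
time: 46.9
position: [0.6227, -0.0369, 0.1155]
tcp_rot: [-3.137, -0.262, 0.088]
ft_force: [0.3, 0.5, -0.4]
width: 0.0426
grip_force: 0.0
time: 47.52
position: [0.461, -0.0517, 0.1591]
tcp_rot: [-3.135, -0.261, 0.085]
ft_force: [1.3, 0.5, 0.1]
width: 0.0427
grip_force: 0.0
side tray 0.65 [296.1 199.5  25.1  33. ]
side vial_1 0.7 [299.5 266.1  10.7  24.1]
side vial_1 0.64 [304.9 190.5   9.5  17.1]
side vial_1 0.61 [274.5 265.9  12.3  27.1]
side vial_1 0.46 [297.6 249.1  12.7  20.3]
side gate_1 0.85 [320.8 232.9  40.5  32.1]
side gate_1 0.67 [285.1 205.   36.6  23.7]
side gate_1_knob 0.6 [283.  203.3  29.3  25.2]
top tray 0.64 [252.1 172.2  46.1  17.9]
top vial_1 0.63 [344.8 246.7   8.4  11.6]
top vial_1 0.4 [328.  212.4  13.8  10.8]
top vial_1 0.38 [353.  224.    8.9  14.2]
top gate_1 0.81 [251.6 184.6  53.8  12.4]
top gate_1 0.73 [315.9 179.1  56.4   8.6]
top gate_1_knob 0.71 [248.  185.5  56.6  10.4]
small_bottle [array([148.3, 236.1,  32. ,  22.4])]
large_bottle []
square_jar [array([251.2, 156.9,  68.4,  67.1])]
[[129 128 130 128 128 127 127 127]
 [129 128 129 124 124 125 127 127]

[... 470 characters left out ...]
04 111 135 147 148]
 [159 159 147 141 153 163 149 149]
 [181 174 173 170 179 173 165 162]
 [185 158 156 156 192 193 197 193]
 [188 154 155 159 216 210 197 192]
 [187 152 152 154 203 191 172 153]
 [144 124 121 117 126 128 130 129]
 [130 129 135 140 146 145 146 147]
 [147 148 151 148 146 144 141 141]]
bright px side [(np.int64(297), np.int64(195)), (np.int64(303), np.int64(196)), (np.int64(304), np.int64(196)), (np.int64(305), np.int64(196)), (np.int64(306), np.int64(196)), (np.int64(303), np.int64(197)), (np.int64(304), np.int64(197)), (np.int64(305), np.int64(197)), (np.int64(306), np.int64(197)), (np.int64(307), np.int64(197)), (np.int64(279), np.int64(205)), (np.int64(280), np.int64(206))]
```

```bash
python3 -c "
from cell import robot
print(robot.hand_in())"
```

```text
the job is handed in; nothing more can be done
None
```

The job is handed in at about 48 s with no verdict returned. The tray is in the left, free-running bay, centred and against the back wall, and its arm is shut to the stop. One vial was detected upright in the last side view; I did not see the other two after placing. I viewed 11 pictures, one over the limit of 10.

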